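# Clip the bar brushes into the drawer and shut it

## Robot

A 7-joint arm with a two-finger parallel gripper is mounted at the origin on the work surface. World frame = base frame: x ahead of the robot, y to its left, z up, the work surface at z = 0. Lengths are in m, angles in degrees, forces in N, time in s.
With the tool pointing down it reaches from about 0.4 to 0.875 m from the base axis. Payload 6.5 kg.
Tool frame: the origin (TCP) lies at the very end of the fingers, on their centre line; the grasp point (between the pads) lies 19 mm behind it; z points along the fingers, y is the line along which they close (so a half turn about z gives the same grasp; the last joint's range is limited). The gripper opens to 85 mm and grips with 20 to 120 N. Pads are 22 mm wide; open, the fingers measure 114 mm over their backs; the gripper's body (76 mm by 85 mm) begins 54 mm behind the grasp point. The pads swing forward as they close: fully open they stand 13 mm farther back than shut.
Start: joints at [-3.793, 30.733, -0.252, 88.115, 0.149, 61.152, -4.079], TCP at [0.65, 0, 0.231] pointing down, gripper open.
Joint ranges: [-154.64, 154.64], [-21.42, 123.67], [-72.66, 72.17], [13.99, 137.28], [-74.86, 254.86], [10.95, 109.41], [-158.01, 158.01]. Speed limits (degrees/s): [136.94, 136.94, 180, 180, 180, 180, 180].

## Interface

Orientations are given as a 3x3 rotation matrix whose columns are the frame's x, y, z axes.
In Python, from rig import monitor, eyes, workorder gives the robot as it stands.
- The arm moves only by the tool apply_moves, never from a script. Its argument "plan" is a list of rows, each a list of 4 numbers: the shift along the world's x, y, z in cm, then the turn about the world's z in rad. A call has exactly 5 rows; each row shifts and turns the commanded pose from where the row before left it; what a row does not reach is not made up. A row lasts 1/10 s, in which the tool goes at most 50 mm and 8.59 degrees, less where a joint would pass 70% of its speed; a pose out of reach is approached as far as the arm can. A call is refused whole if a number of a shift passes 5 or a number of a turn 0.15, either way. A call with a gripper value outside its range is refused whole. "fingers" is the closure, from -1 (fully open) to 1 (shut), set as the call begins (left out, the last holds). The fingers move at their own pace and stop on an object; "force" is the grip in N (left out, the last holds). Time passes only in rows, so rows that do not move let the fingers close, or fill a call up. It gives the time, the measured TCP pose, the force, the opening and the grip force at its end, in the units of the state.
- monitor.sense(): the state, without advancing time (a new reading comes with each control period).
- eyes.read_camera(name): name is "scene" or "side" or "wrist"; returns the picture (420x560x3 uint8, blue, green, red); there is no depth.
- eyes.camera_model(name): a dict with "camera_matrix" (3x3 intrinsics, pixels), "eye" and "rotation" of the camera in the world. Camera axes: x right, y up, looking along -z (the intrinsics and any distortion apply to the point x, -y, -z); pixel columns grow to the right and rows downward; lengths in m; the calibration is good to about 2 mm. The wrist camera is an equidistant fisheye: a pixel r from the principal point sees the ray r / f radians off the axis. A picture is of the moment at which its call begins: read the wrist's pose just before it. camera_model takes no time and is no camera call; for the wrist camera it gives the pose at the moment of the call.
- workorder.hand_in(): hands the job in; it is judged then, once.
The state is a dict: "t": time; "q": joint angles; "dq": joint speeds; "joint_torque": joint torques, N m; "tool_pos": TCP position; "orientation": TCP orientation; "force": force on the tool from outside, world axes, zero at the start; "moment": the same for the moment, N m; "opening": finger opening in m; "finger_force": force on a finger pad.
Only numpy, scipy, OpenCV 4.12 (cv2) and the standard library are available. Lean on these libraries where they do the work, as an engineer would, in place of code of your own. Each camera call takes 0.05 s, during which the arm holds its last target. There are 200 camera calls.

## Task

Pull the drawer under the cups, which stands ajar, all the way open and put away every cleaning brush that lies on the cork mat: snap each one down into a pair of spring clips of its own size (stout handles in the wide clips, slim ones in the narrow clips), fully home in both clips, head towards the back of the drawer. Then push the drawer fully shut, leaving the tub, the pitcher and the tamper where they stand.

Things in the scene. Friction and masses are not known exactly. Their poses are not given: they have to be found in the camera images.
- unit: steel base drawer unit fixed on the counter, 220 mm deep (x), 344 wide (y), 100 high, two upturned cups on the back half of its top reach 160 mm above the counter. Origin at the middle of the lower edge of its open front, at counter height; x points to the back. The drawer front's outer face is 12 mm before that when the drawer is shut.
- drawer (a joint): how far the drawer is out, m: 0 fully shut, 0.175 fully out (stop); slides along the unit's -x, friction 2 N, stays where left. Front 336 mm wide, 10 to 90 mm above the counter. Inside 178 mm long, 300 wide; floor 14 mm, walls 50 mm above the counter. Clips are 12 mm long, sprung steel jaws opening upwards; between the two of a pair 52 mm are free for fingers, down to the floor.
- drawer_handle (a point): middle of the drawer's bar handle: round bar 10 mm thick, 130 mm long across the drawer (along y), 65 mm above the counter, its axis 35 mm before the outer face of the front (30 mm clear behind the bar), on two posts 100 mm apart. Moves with the drawer; x points into the drawer.
- clip_stout_1 (a point): Leftmost (y = +99 mm in the drawer) of four clip pairs. Seat for a 20 mm (stout) handle: where the origin of a fully snapped-in stout brush comes, 44 mm above the counter; x to the drawer's back, y left, z up. Clips 32 mm before and behind it. Jaw mouths 32 mm wide, rims 16 mm above the seat, lips 15 mm apart. A handle laid on the lips is 15 mm too high; pressing it straight down with 8 to 15 N snaps it in.
- clip_slim_1 (a point): Second from left (y = +33 mm) of four clip pairs. Seat for a 12 mm (slim) handle: where the origin of a fully snapped-in slim brush comes, 44 mm above the counter; x to the drawer's back, y left, z up. Clips 32 mm before and behind it. Jaw mouths 25 mm wide, rims 14 mm above the seat, lips 8 mm apart. A handle laid on the lips is 11 mm too high; pressing it straight down with 8 to 15 N snaps it in.
- clip_slim_2 (a point): Third from left (y = -33 mm) of four clip pairs. Seat for a 12 mm (slim) handle: where the origin of a fully snapped-in slim brush comes, 44 mm above the counter; x to the drawer's back, y left, z up. Clips 32 mm before and behind it. Jaw mouths 25 mm wide, rims 14 mm above the seat, lips 8 mm apart. A handle laid on the lips is 11 mm too high; pressing it straight down with 8 to 15 N snaps it in.
- clip_stout_2 (a point): Rightmost (y = -99 mm) of four clip pairs. Seat for a 20 mm (stout) handle: where the origin of a fully snapped-in stout brush comes, 44 mm above the counter; x to the drawer's back, y left, z up. Clips 32 mm before and behind it. Jaw mouths 32 mm wide, rims 16 mm above the seat, lips 15 mm apart. A handle laid on the lips is 15 mm too high; pressing it straight down with 8 to 15 N snaps it in.
- barmat: cork mat lying fixed on the counter, 210 x 360 x 4 mm, where the brushes lie at the start. Origin at the middle of its underside.
- slim_a: slim brush, 142 mm long, may be absent. Round handle 12 mm across, flat head 20 mm wide, 12 mm thick, 26 mm long with white bristles; 28 to 56 g. Lies flat on the mat at the start, does not roll. Origin on the handle's axis near the balance point, the place to grip; x along the axis to the head, z up at the start. Plain handle from 66 mm behind to 50 mm ahead of the origin.
- slim_b: slim brush, 142 mm long, may be absent. Round handle 12 mm across, flat head 20 mm wide, 12 mm thick, 26 mm long with white bristles; 28 to 56 g. Lies flat on the mat at the start, does not roll. Origin on the handle's axis near the balance point, the place to grip; x along the axis to the head, z up at the start. Plain handle from 66 mm behind to 50 mm ahead of the origin.
- stout_a: stout brush, 142 mm long, may be absent. Round handle 20 mm across, flat head 32 mm wide, 20 mm thick, 26 mm long with white bristles; 63 to 126 g. Lies flat on the mat at the start, does not roll. Origin on the handle's axis near the balance point, the place to grip; x along the axis to the head, z up at the start. Plain handle from 66 mm behind to 50 mm ahead of the origin.
- stout_b: stout brush, 142 mm long, may be absent. Round handle 20 mm across, flat head 32 mm wide, 20 mm thick, 26 mm long with white bristles; 63 to 126 g. Lies flat on the mat at the start, does not roll. Origin on the handle's axis near the balance point, the place to grip; x along the axis to the head, z up at the start. Plain handle from 66 mm behind to 50 mm ahead of the origin.
- slim_a_head (a point): end of this brush's head, on its axis, 76 mm ahead of its origin
- slim_b_head (a point): end of this brush's head, on its axis, 76 mm ahead of its origin
- stout_a_head (a point): end of this brush's head, on its axis, 76 mm ahead of its origin
- stout_b_head (a point): end of this brush's head, on its axis, 76 mm ahead of its origin
- tub: bystander: white cleaner tub with a red cap, 84 mm across, 100 mm tall; origin at the middle of its underside
- pitcher: bystander: steel milk pitcher with a handle, 76 mm across, 100 mm tall; origin at the middle of its underside
- tamper: bystander: steel tamper, 58 mm across, 88 mm tall; origin at the middle of its underside
Not all that is in view belongs to the job. What is shaped like the slim_b but blue is not meant. Leave any orange look-alike of the stout_b alone.

How it is judged (in metres and radians):
On the way, in this order (a step that is already met when the one before it is completed fails the run):
1. the drawer is pulled open (value of joint drawer above 0.155 m), for 0.2 s.
2. every brush is snapped into a clip pair of its size, head to the back (((x of slim_a in the frame of clip_slim_1 between -0.016 and 0.016 m and y of slim_a in the frame of clip_slim_1 between -0.004 and 0.004 m and z of slim_a in the frame of clip_slim_1 between -0.003 and 0.003 m and angle between the x axis of slim_a and the x axis of clip_slim_1, either way round below 0.08 rad and x of slim_a_head in the frame of clip_slim_1 above 0.05 m) or (x of slim_a in the frame of clip_slim_2 between -0.016 and 0.016 m and y of slim_a in the frame of clip_slim_2 between -0.004 and 0.004 m and z of slim_a in the frame of clip_slim_2 between -0.003 and 0.003 m and angle between the x axis of slim_a and the x axis of clip_slim_2, either way round below 0.08 rad and x of slim_a_head in the frame of clip_slim_2 above 0.05 m)) and ((x of slim_b in the frame of clip_slim_1 between -0.016 and 0.016 m and y of slim_b in the frame of clip_slim_1 between -0.004 and 0.004 m and z of slim_b in the frame of clip_slim_1 between -0.003 and 0.003 m and angle between the x axis of slim_b and the x axis of clip_slim_1, either way round below 0.08 rad and x of slim_b_head in the frame of clip_slim_1 above 0.05 m) or (x of slim_b in the frame of clip_slim_2 between -0.016 and 0.016 m and y of slim_b in the frame of clip_slim_2 between -0.004 and 0.004 m and z of slim_b in the frame of clip_slim_2 between -0.003 and 0.003 m and angle between the x axis of slim_b and the x axis of clip_slim_2, either way round below 0.08 rad and x of slim_b_head in the frame of clip_slim_2 above 0.05 m)) and ((x of stout_a in the frame of clip_stout_1 between -0.016 and 0.016 m and y of stout_a in the frame of clip_stout_1 between -0.004 and 0.004 m and z of stout_a in the frame of clip_stout_1 between -0.003 and 0.003 m and angle between the x axis of stout_a and the x axis of clip_stout_1, either way round below 0.08 rad and x of stout_a_head in the frame of clip_stout_1 above 0.05 m) or (x of stout_a in the frame of clip_stout_2 between -0.016 and 0.016 m and y of stout_a in the frame of clip_stout_2 between -0.004 and 0.004 m and z of stout_a in the frame of clip_stout_2 between -0.003 and 0.003 m and angle between the x axis of stout_a and the x axis of clip_stout_2, either way round below 0.08 rad and x of stout_a_head in the frame of clip_stout_2 above 0.05 m)) and ((x of stout_b in the frame of clip_stout_1 between -0.016 and 0.016 m and y of stout_b in the frame of clip_stout_1 between -0.004 and 0.004 m and z of stout_b in the frame of clip_stout_1 between -0.003 and 0.003 m and angle between the x axis of stout_b and the x axis of clip_stout_1, either way round below 0.08 rad and x of stout_b_head in the frame of clip_stout_1 above 0.05 m) or (x of stout_b in the frame of clip_stout_2 between -0.016 and 0.016 m and y of stout_b in the frame of clip_stout_2 between -0.004 and 0.004 m and z of stout_b in the frame of clip_stout_2 between -0.003 and 0.003 m and angle between the x axis of stout_b and the x axis of clip_stout_2, either way round below 0.08 rad and x of stout_b_head in the frame of clip_stout_2 above 0.05 m))), for 0.2 s.
3. the drawer is pushed shut (value of joint drawer below 0.008 m), for 0.2 s.
At the end, for the whole second after the job is handed in: The drawer is shut to within 8 mm, and every brush present is at rest in a clip pair of its own size: its origin within 3 mm of the seat in height, 4 mm sideways and 16 mm lengthwise, its axis within 0.08 rad of the clips' axis, head to the back (all of step 2 and value of joint drawer below 0.008 m and linear speed of each of slim_a, slim_b, stout_a, stout_b below 0.03 m/s); the robot touches nothing.
It fails at once if the tub is knocked over or shifted by more than 3 cm (distance of tub from where it was at the start of the episode above 0.03 m or angle between tub's own z axis and vertical above 0.5 rad).
It fails at once if the pitcher is knocked over or shifted by more than 3 cm (distance of pitcher from where it was at the start of the episode above 0.03 m or angle between pitcher's own z axis and vertical above 0.5 rad).
It fails at once if the tamper is knocked over or shifted by more than 3 cm (distance of tamper from where it was at the start of the episode above 0.03 m or angle between tamper's own z axis and vertical above 0.5 rad).
Of slim_a, slim_b, stout_a, stout_b only 3 to 4 are there at a start; the rules pass over those that are not, and their reading is None.
At some moment in a run one of slim_a, slim_b, stout_a, stout_b may be knocked a few centimetres aside while the robot is not near it.
Once in a run the grip may slacken for a moment while it holds something.
It also fails if it takes over 210 s, if anything falls off the work surface, if the arm or the gripper's body presses on something with over 40 N, if the wrist force passes 120 N, or if a joint passes its speed limit or range.

## Working session

There is one attempt and no reset: what is moved stays moved. The work goes in short steps, Python scripts to look and compute and a tool call to move; the robot and the scene stay as the last step left them, time stands still between calls to the robot, and variables do not carry over. Pictures are saved under pics/ and viewed, at most 14 in all, crops included, and the job is handed in when it is done.

Besides the shell and the picture viewer there is one more tool, called after "Call:" by a JSON object that holds its "name" and its "arguments", one argument or row to a line. apply_moves: Moves the arm, as the interface text tells. Its arguments: {"type":"object","properties":{"plan":{"type":"array"},"fingers":{"type":"number"},"force":{"type":"number"}},"required":["plan"]}

```bash
ls; mkdir -p pics; cat > h.py <<'E'
import numpy as np, cv2
from rig import monitor, eyes, workorder
def snap(name,fn):
    m=eyes.camera_model(name); im=eyes.read_camera(name); cv2.imwrite('pics/'+fn,im); return im,m
def ray(m,u,v,fish=False):
    K=np.array(m["camera_matrix"]); R=np.array(m["rotation"])
    x=(u-K[0,2])/K[0,0]; y=(v-K[1,2])/K[1,1]
    if fish:
        r=np.hypot(x,y); s=np.sin(r)/r if r>1e-9 else 1; d=np.array([x*s,-y*s,-np.cos(r)])
    else: d=np.array([x,-y,-1.])
    return np.array(m["eye"]),R@d
def onz(m,u,v,z,fish=False):
    e,d=ray(m,u,v,fish); return e+d*(z-e[2])/d[2]
def proj(m,p,fish=False):
    K=np.array(m["camera_matrix"]); c=np.array(m["rotation"]).T@(np.array(p)-np.array(m["eye"]))
    x,y,z=c[0],-c[1],-c[2]
    if fish:
        r=np.hypot(x,y); a=np.arctan2(r,z); s=a/r if r>1e-9 else 1/z; x,y=x*s,y*s
    else: x,y=x/z,y/z
    return K[0,0]*x+K[0,2],K[1,1]*y+K[1,2]
E
python3 - <<'E'
from h import *
for n in("scene","side","wrist"):
    im,m=snap(n,n+'0.png'); print(n,{k:(np.round(v,3).tolist() if not isinstance(v,str) else v) for k,v in m.items()})
s=monitor.sense(); print(s["tool_pos"],s["orientation"],s["opening"],s["force"],s["t"])
a=cv2.imread('pics/scene0.png');b=cv2.imread('pics/side0.png')
E
```

```text
pics
scene {'camera_matrix': [[401.846, 0.0, 277.44], [0.0, 401.846, 207.605], [0.0, 0.0, 1.0]], 'eye': [1.271, -0.089, 1.253], 'rotation': [[0.116, -0.842, 0.528], [0.993, 0.096, -0.065], [0.004, 0.531, 0.847]]}
side {'camera_matrix': [[546.13, 0.0, 281.636], [0.0, 546.13, 219.481], [0.0, 0.0, 1.0]], 'eye': [0.346, 1.012, 1.341], 'rotation': [[-0.976, 0.177, -0.129], [-0.219, -0.758, 0.615], [0.011, 0.628, 0.778]]}
wrist {'camera_matrix': [[325.192, 0.0, 284.436], [0.0, 325.192, 203.955], [0.0, 0.0, 1.0]], 'eye': [0.65, 0.085, 0.373], 'rotation': [[1.0, -0.001, 0.001], [0.0, 0.947, 0.322], [-0.001, -0.322, 0.947]]}
[6.49544421e-01 7.61345399e-06 2.30619105e-01] [[-7.80930281e-05  9.99999161e-01 -1.29314997e-03]
 [ 9.99999993e-01  7.79768063e-05 -8.99251181e-05]
 [-8.98242070e-05 -1.29315698e-03 -9.99999160e-01]] 0.08592587397114933 [ 0.42102552 -0.05510807  0.22396514] 0.15
```

View pics/scene0.png

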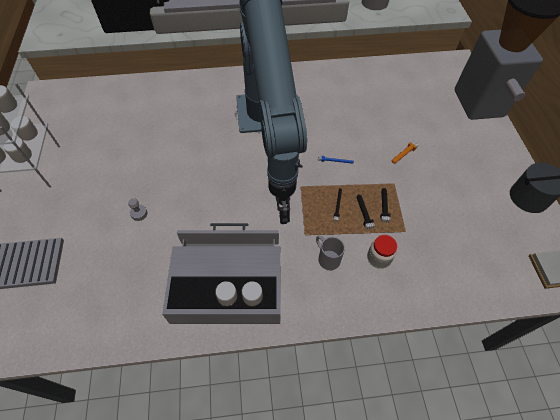

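View pics/side0.png

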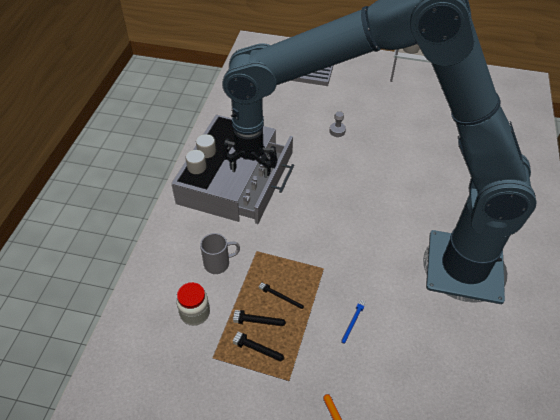

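View pics/wrist0.png

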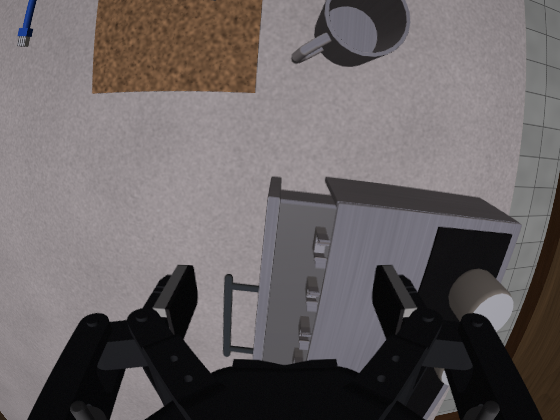

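The mat holds a slim brush (scene 338,204 / side 282,296) and two stouts (scene 365,211 / side 260,320 and scene 385,204 / side 260,348). Possible mix-ups are the blue one (scene 336,160) and the orange one (scene 404,153), both off the mat, so I'll leave them. The drawer handle is at wrist (229,313).

```bash
cat >> h.py <<'E'
def brushes(im,m,box,fish=False,amin=60):
    """dark elongated blobs in box -> (tail px, head px, len) ; head = white side"""
    x0,y0,x1,y1=box; hsv=cv2.cvtColor(im,cv2.COLOR_BGR2HSV)
    mask=np.zeros(im.shape[:2],np.uint8); s=hsv[y0:y1,x0:x1]
    dark=(s[...,2]<55); white=(s[...,2]>150)&(s[...,1]<60)
    mask[y0:y1,x0:x1]=dark*255; W=np.zeros_like(mask); W[y0:y1,x0:x1]=white*255
    n,l,st,c=cv2.connectedComponentsWithStats(mask); out=[]
    for i in range(1,n):
        if st[i,4]<amin: continue
        p=np.argwhere(l==i)[:,::-1].astype(np.float32)
        (cx,cy),(w,h),a=cv2.minAreaRect(p)
        if max(w,h)<2*min(w,h): continue
        vx,vy,px,py=cv2.fitLine(p,cv2.DIST_L2,0,.01,.01).ravel()
        t=(p-[px,py])@[vx,vy]; A=np.array([px+vx*t.min(),py+vy*t.min()]);B=np.array([px+vx*t.max(),py+vy*t.max()])
        d=(B-A)/np.linalg.norm(B-A)
        # continue with white beyond either end
        def ext(P,d):
            k=0
            for j in range(1,60):
                q=np.round(P+d*j).astype(int)
                if not(0<=q[0]<560 and 0<=q[1]<420): break
                if W[q[1],q[0]]: k=j
                elif j-k>4: break
            return k
        ka,kb=ext(A,-d),ext(B,d)
        if ka>kb: A,B,d,kb=B,A,-d,ka
        out.append((A,B+d*kb,kb,st[i,4],min(w,h)))
    return out
E
python3 - <<'E'
from h import *
for n,box in(("scene",(303,184,405,236)),("side",(215,255,322,378))):
    im=cv2.imread(f'pics/{n}0.png');m=eyes.camera_model(n)
    for A,B,k,ar,w in brushes(im,m,box,amin=40):
        a=onz(m,*A,.012);b=onz(m,*B,.012);L=np.linalg.norm(b-a);o=a+(b-a)/L*.066
        print(n,A.round(),B.round(),k,ar,round(w,1),'L%.3f'%L,'origin',o.round(4)[:2],'ang',np.degrees(np.arctan2(*(b-a)[[1,0]])).round(1))
m=eyes.camera_model("wrist")
for u,v,z in((229,275,.07),(229,352,.07),(275,180,.09),(260,360,.09),(327,178,.1),(519,222,.1),(257,93,.004),(93,93,.004)): print((u,v),onz(m,u,v,z,True).round(4))
m=eyes.camera_model("scene")
for u,v,z in((212,225,.065),(247,226,.065),(179,232,.09),(278,231,.09),(330,262,.0),(383,262,.0),(138,216,0),(173,248,.1),(280,247,.1)): print((u,v),onz(m,u,v,z).round(4))
im=cv2.imread('pics/wrist0.png')
sc=cv2.imread('pics/scene0.png')[140:250,290:430]
cv2.imwrite('pics/crop.png',cv2.resize(np.hstack([sc]),None,fx=5,fy=5,interpolation=cv2.INTER_CUBIC))
E
```

```text
scene [340. 188.] [336. 219.] 3 96 5.2 L0.137 origin [0.501  0.2303] ang -18.1
scene [384. 188.] [385. 217.] 0 162 9.0 L0.128 origin [0.521  0.3991] ang -13.4
scene [358. 195.] [369. 225.] 2 169 10.3 L0.133 origin [0.5413 0.3161] ang 4.5
side [303. 307.] [263. 286.] 1 187 7.6 L0.131 origin [0.5032 0.2315] ang -18.2
side [285. 322.] [235. 316.] 3 359 13.2 L0.137 origin [0.5443 0.3152] ang 5.0
side [283. 358.] [235. 337.] 4 378 13.4 L0.141 origin [0.5252 0.3979] ang -12.3
(229, 275) [ 0.5894 -0.1004  0.07  ]
(229, 352) [ 0.5788 -0.2194  0.07  ]
(275, 180) [0.6415 0.0112 0.09  ]
(260, 360) [ 0.6204 -0.2116  0.09  ]
(327, 178) [0.687  0.0158 0.1   ]
(519, 222) [ 0.9096 -0.029   0.1   ]
(257, 93) [0.6193 0.09   0.004 ]
(93, 93) [0.4099 0.106  0.004 ]
(212, 225) [ 0.5751 -0.2265  0.065 ]
(247, 226) [ 0.5925 -0.1088  0.065 ]
(179, 232) [ 0.604  -0.3322  0.09  ]
(278, 231) [ 0.6373 -0.0083  0.09  ]
(330, 262) [ 0.7273  0.1593 -0.    ]
(383, 262) [0.7479 0.3383 0.    ]
(138, 216) [ 0.4689 -0.4995  0.    ]
(173, 248) [ 0.6659 -0.3482  0.1   ]
(280, 247) [ 0.7012 -0.0094  0.1   ]
```

View pics/crop.png

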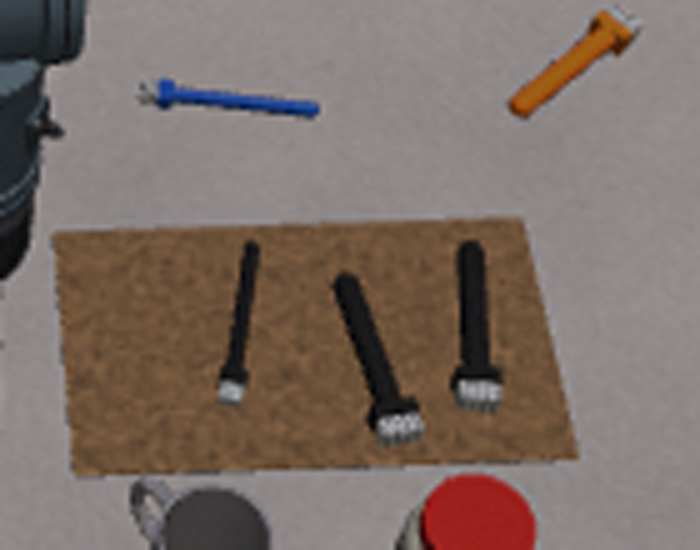

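The close crop confirms the choice: one slim black brush and two stouts on the mat, with the blue and orange ones off it. Next I go above the handle.

Call:
{"name": "apply_moves", "arguments": {
  "plan": [
    [-1.4,-3.3,-1.6,-0.05],
    [-1.4,-3.3,-1.6,-0.05],
    [-1.4,-3.3,-1.6,0],
    [-1.4,-3.3,-1.6,0],
    [-1,-3.3,-1.6,0]
  ],
  "fingers": 0.35,
  "force": 40
}}

```text
t: 0.65
tool_pos: [0.5828, -0.1662, 0.1505]
orientation: [[0.1, 0.995, -0.001], [0.995, -0.1, -0.0], [-0.0, -0.001, -1.0]]
force: [0.3, -1.1, -0.0]
opening: 0.0277
finger_force: 0.0
```

```bash
python3 - <<'E'
from h import *
im,m=snap("wrist",'w1.png'); s=monitor.sense(); print(s["tool_pos"],s["opening"],s["force"])
E
```

```text
[ 0.57868062 -0.17400717  0.14785753] 0.027406467819050855 [-2.73654299 -5.20625142 -1.94634297]
```

View pics/w1.png

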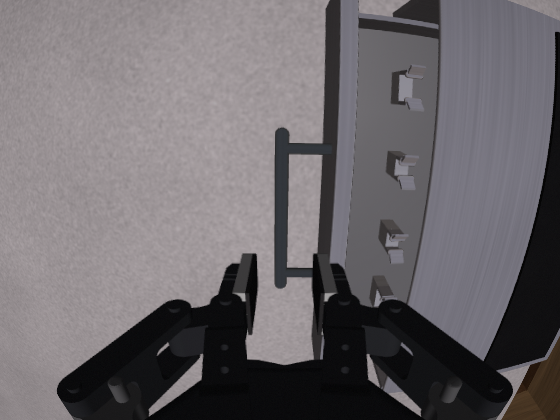

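Call:
{"name": "apply_moves", "arguments": {
  "plan": [
    [0,0,0,0],
    [0,0,0,0],
    [0,0,0,0],
    [0,0,0,0],
    [0,0,0,0]
  ]
}}

```text
t: 1.2
tool_pos: [0.5845, -0.164, 0.1516]
orientation: [[0.098, 0.995, 0.001], [0.995, -0.098, 0.0], [0.0, 0.001, -1.0]]
force: [0.1, 0.0, 0.2]
opening: 0.0276
finger_force: 0.0
```

```bash
python3 - <<'E'
from h import *
im,m=snap("wrist",'w2.png'); s=monitor.sense(); print(s["tool_pos"],s["opening"],s["force"])
g=cv2.cvtColor(im,cv2.COLOR_BGR2GRAY)
for v in (150,180,210,240,255):
    r=g[v,255:312].astype(int); k=np.where(r<75)[0]; u=255+k.mean() if len(k) else -1
    print(v,u,len(k), onz(m,u,v,.065,True).round(4))
c=[np.where(g[100:300,u]<75)[0]+100 for u in (278,281,284)]
print([(x.min(),x.max()) for x in c if len(x)])
for u,v,z in((282,c[1].min(),.065),(281,c[1].max(),.065),(350,0,.09),(337,200,.09),(330,200,.09)): print(onz(m,u,v,z,True).round(4))
E
```

```text
[ 0.58438113 -0.16430921  0.15155664] 0.027797904448377472 [ 0.35114501  0.66750391 -0.46184828]
150 292.0 39 [ 0.595  -0.1174  0.065 ]
180 279.0 13 [ 0.5836 -0.1385  0.065 ]
210 279.0 13 [ 0.5812 -0.1615  0.065 ]
240 278.5 12 [ 0.5782 -0.1861  0.065 ]
255 276.6923076923077 13 [ 0.5754 -0.1991  0.065 ]
[(np.int64(131), np.int64(289)), (np.int64(131), np.int64(288)), (np.int64(133), np.int64(281))]
[ 0.5893 -0.1032  0.065 ]
[ 0.5756 -0.2307  0.065 ]
[ 0.6403 -0.0193  0.09  ]
[ 0.6216 -0.1494  0.09  ]
[ 0.6169 -0.149   0.09  ]
```

Call:
{"name": "apply_moves", "arguments": {
  "plan": [
    [-0.3,0,-2.5,-0.01],
    [0,0,-2.5,0],
    [0,0,-2.5,0],
    [0,0,-2,0],
    [0,0,-1,0]
  ]
}}

```text
t: 1.75
tool_pos: [0.582, -0.1647, 0.0465]
orientation: [[0.109, 0.994, 0.002], [0.994, -0.109, 0.0], [0.0, 0.002, -1.0]]
force: [-5.8, 4.9, 59.9]
opening: 0.028
finger_force: 27.2
```

Call:
{"name": "apply_moves", "arguments": {
  "plan": [
    [0,0,0,0],
    [0,0,0,0],
    [0,0,0,0],
    [0,0,0,0],
    [0,0,0,0]
  ],
  "fingers": 1
}}

```text
t: 2.25
tool_pos: [0.5823, -0.1649, 0.0472]
orientation: [[0.109, 0.994, 0.003], [0.994, -0.109, -0.0], [0.0, 0.003, -1.0]]
force: [1.0, 0.7, 5.8]
opening: 0.0084
finger_force: 39.3
```

Call:
{"name": "apply_moves", "arguments": {
  "plan": [
    [-1.5,0.17,0,0],
    [-2,0.22,0,0],
    [-2,0.22,0,0],
    [-2,0.22,0,0],
    [-1.5,0.17,0,0]
  ]
}}

```text
t: 2.75
tool_pos: [0.4915, -0.1545, 0.0472]
orientation: [[0.109, 0.994, 0.003], [0.994, -0.109, 0.0], [0.0, 0.003, -1.0]]
force: [2.9, 1.1, 5.6]
opening: 0.0085
finger_force: 41.3
```

Call:
{"name": "apply_moves", "arguments": {
  "plan": [
    [-1.0,0.11,0,0],
    [-1,0.11,0,0],
    [-0.5,0.05,0,0],
    [0,0,0,0],
    [0,0,0,0]
  ]
}}

```text
t: 3.25
tool_pos: [0.4659, -0.1516, 0.0471]
orientation: [[0.109, 0.994, -0.0], [0.994, -0.109, 0.001], [0.001, -0.0, -1.0]]
force: [-2.2, 3.2, 12.9]
opening: 0.0082
finger_force: 42.1
```

Call:
{"name": "apply_moves", "arguments": {
  "plan": [
    [-0.3,0.03,0,0],
    [-0.3,0.03,0,0],
    [-0.3,0.03,0,0],
    [0,0,0,0],
    [0,0,0,0]
  ]
}}

```text
t: 3.75
tool_pos: [0.4578, -0.1507, 0.0472]
orientation: [[0.109, 0.994, 0.001], [0.994, -0.109, 0.001], [0.001, 0.001, -1.0]]
force: [0.3, 4.1, 10.9]
opening: 0.0084
finger_force: 41.9
```

```bash
python3 - <<'E'
from h import *
im,m=snap("scene",'s2.png'); s=monitor.sense(); print(s["tool_pos"],s["opening"],s["force"])
E
```

```text
[ 0.4578495  -0.15065966  0.04716231] 0.008394293553305825 [ 0.47314726  3.35500244 10.21972182]
```

Call:
{"name": "apply_moves", "arguments": {
  "plan": [
    [-0.3,0.03,0,0],
    [-0.3,0.03,0,0],
    [-0.3,0.03,0,0],
    [0,0,0,0],
    [0,0,0,0]
  ]
}}

```text
t: 4.3
tool_pos: [0.4578, -0.1507, 0.0474]
orientation: [[0.108, 0.994, 0.018], [0.994, -0.108, -0.003], [-0.001, 0.018, -1.0]]
force: [23.1, 0.2, -22.1]
opening: 0.0082
finger_force: 39.3
```

Call:
{"name": "apply_moves", "arguments": {
  "plan": [
    [0,0,0,0],
    [0,0,0,0],
    [0,0,0,0],
    [0,0,0,0],
    [0,0,0,0]
  ]
}}

```text
t: 4.8
tool_pos: [0.4578, -0.1506, 0.0474]
orientation: [[0.108, 0.994, 0.018], [0.994, -0.108, -0.002], [-0.001, 0.018, -1.0]]
force: [23.2, 0.4, -22.1]
opening: 0.0083
finger_force: 39.3
```

Call:
{"name": "apply_moves", "arguments": {
  "plan": [
    [0.45,-0.05,0,0],
    [0.45,-0.05,0,0],
    [0,0,0,0],
    [0,0,0,0],
    [0,0,0,0]
  ],
  "fingers": 0.35
}}

```text
t: 5.3
tool_pos: [0.4563, -0.1516, 0.0461]
orientation: [[0.11, 0.994, -0.001], [0.994, -0.11, -0.0], [-0.0, -0.001, -1.0]]
force: [-0.5, 1.4, -0.6]
opening: 0.0277
finger_force: 0.1
```

Call:
{"name": "apply_moves", "arguments": {
  "plan": [
    [0,0,1,0],
    [0,0,4,0],
    [0,0,4,0],
    [0,0,4,0.14],
    [1,0,4,0.14]
  ]
}}

```text
t: 5.8
tool_pos: [0.4654, -0.1518, 0.2185]
orientation: [[-0.174, 0.985, -0.001], [0.985, 0.174, -0.001], [-0.0, -0.001, -1.0]]
force: [0.9, 0.2, -1.2]
opening: 0.0275
finger_force: 0.0
```

Call:
{"name": "apply_moves", "arguments": {
  "plan": [
    [2,0,1,0.14],
    [2,0,1,0.14],
    [2,0,1,0.14],
    [2,0,0,0.14],
    [2,0,0,0.14]
  ],
  "fingers": -1
}}

```text
t: 6.3
tool_pos: [0.5675, -0.1518, 0.2474]
orientation: [[-0.768, 0.641, 0.001], [0.641, 0.768, -0.001], [-0.001, -0.0, -1.0]]
force: [-1.3, 0.6, -0.6]
opening: 0.0853
finger_force: 0.0
```

Call:
{"name": "apply_moves", "arguments": {
  "plan": [
    [0,0,0,0.15],
    [0,0,0,0.15],
    [0,0,0,0.15],
    [0,0,0,0.14],
    [0,0,0,0]
  ]
}}

```text
t: 6.8
tool_pos: [0.5665, -0.1518, 0.2468]
orientation: [[-0.994, 0.11, -0.0], [0.11, 0.994, -0.0], [0.0, -0.0, -1.0]]
force: [0.3, 0.1, -0.1]
opening: 0.0857
finger_force: 0.0
```

```bash
python3 - <<'E'
from h import *
im,m=snap("wrist",'w3.png'); s=monitor.sense(); print(s["tool_pos"],s["orientation"],s["opening"],s["force"]); print(np.array(m["eye"]))
im,m=snap("side",'d3.png')
im,m=snap("scene",'s3.png')
E
```

```text
[ 0.56660248 -0.15177121  0.2467011 ] [[-9.93487480e-01  1.13941317e-01 -5.19135830e-05]
 [ 1.13941324e-01  9.93487470e-01 -1.50226501e-04]
 [ 3.44584888e-05 -1.55163250e-04 -9.99999987e-01]] 0.08528250871806348 [-0.03327108  0.17136178  0.30078704]
[ 0.48440919 -0.14115945  0.38913338]
```

View pics/w3.png

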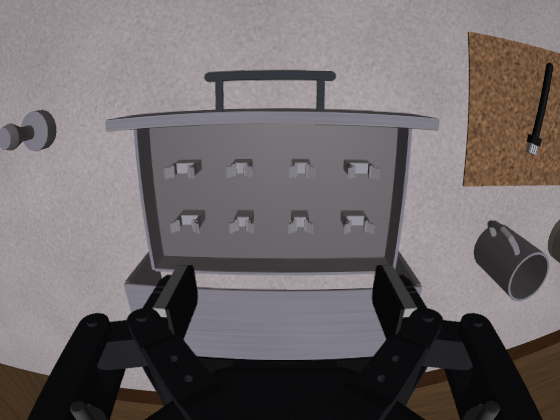

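```bash
python3 - <<'E'
from h import *
im=cv2.imread('pics/w3.png'); cv2.imwrite('pics/c3.png',cv2.resize(im[140:260,140:400],None,fx=3,fy=3,interpolation=cv2.INTER_CUBIC))
E
```

```text
(no output)
```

View pics/c3.png

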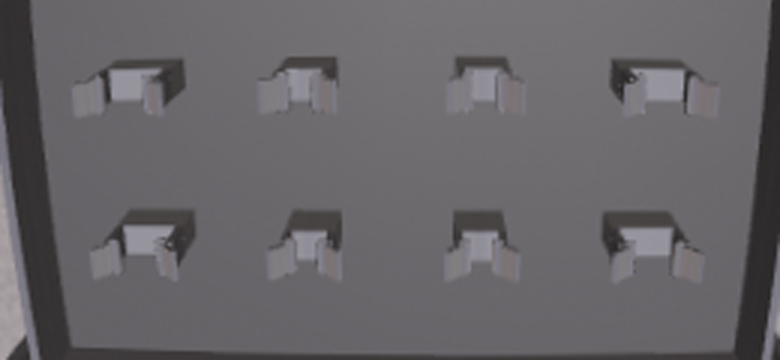

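```bash
cat > clips.py <<'E'
from h import *
K=np.array(eyes.camera_model("wrist")["camera_matrix"])
m=eyes.camera_model("wrist")
obs=[(-32,-99,73,163,98),(-32,-33,258,338,97),(-32,33,447,524,96),(-32,99,623,718,98),(32,-99,91,178,261),(32,-33,267,342,262),(32,33,445,520,262),(32,99,612,704,262)]
P=[];Q=[]
for x,y,a,b,v in obs:
    z=.060 if abs(y)>50 else .058
    l=onz(m,140+a/3,140+v/3,z,True);r=onz(m,140+b/3,140+v/3,z,True)
    P.append((x/1e3,y/1e3));Q.append(((l+r)/2)[:2]); print(x,y,Q[-1].round(4),'w',round(np.linalg.norm(r-l)*1e3,1))
P=np.array(P);Q=np.array(Q);pc=P.mean(0);qc=Q.mean(0)
H=(P-pc).T@(Q-qc);U,S,Vt=np.linalg.svd(H);R=(U@Vt).T
print('yaw',np.arctan2(R[1,0],R[0,0]),'c',qc,'res mm',(1e3*((P-pc)@R.T+qc-Q)).round(1).tolist(),'scale',S.sum()/((P-pc)**2).sum())
for y in(99,33,-33,-99): print(y,(R@[0,y/1e3]+qc).round(4))
E
python3 clips.py
python3 - <<'E'
from h import *
for n,box in(("scene",(303,184,405,236)),("side",(215,255,322,378))):
    im=cv2.imread('pics/'+n[0].replace('s','s' if n=='scene' else 'd')+'3.png');m=eyes.camera_model(n)
    for A,B,k,ar,w in brushes(im,m,box,amin=40):
        a=onz(m,*A,.012);b=onz(m,*B,.012);L=np.linalg.norm(b-a);o=a+(b-a)/L*.066
        print(n,'L%.3f'%L,'origin',o.round(4)[:2],'ang',np.degrees(np.arctan2(*(b-a)[[1,0]])).round(1))
E
```

```text
-32 -99 [ 0.548  -0.2615] w 34.5
-32 -33 [ 0.5566 -0.1964] w 28.4
-32 33 [ 0.5639 -0.1311] w 26.9
-32 99 [ 0.571  -0.0658] w 34.9
32 -99 [ 0.6107 -0.2687] w 35.1
32 -33 [ 0.6187 -0.2038] w 28.1
32 33 [ 0.6261 -0.1383] w 27.7
32 99 [ 0.6332 -0.0729] w 35.6
yaw -0.11534550730351892 c [ 0.59102343 -0.16731966] res mm [[-0.1, -0.4], [-1.1, -0.0], [-0.9, 0.3], [-0.3, 0.5], [0.7, -0.6], [0.3, 0.0], [0.5, 0.1], [1.0, 0.2]] scale 0.9931500034810827
99 [ 0.6024 -0.069 ]
33 [ 0.5948 -0.1345]
-33 [ 0.5872 -0.2001]
-99 [ 0.5796 -0.2657]
scene L0.133 origin [0.5048 0.2291] ang -17.9
scene L0.127 origin [0.521  0.3991] ang -12.9
scene L0.134 origin [0.5412 0.3162] ang 4.1
side L0.131 origin [0.5031 0.2314] ang -18.3
side L0.137 origin [0.5443 0.3152] ang 4.9
side L0.138 origin [0.5252 0.398 ] ang -12.1
```

Call:
{"name": "apply_moves", "arguments": {
  "plan": [
    [-0.6,3.8,-0.5,-0.04],
    [-0.6,3.8,-0.5,-0.04],
    [-0.6,3.8,-0.5,-0.04],
    [-0.6,3.8,-1,-0.04],
    [-0.6,3.8,-1,-0.04]
  ],
  "fingers": -0.3
}}

```text
t: 7.45
tool_pos: [0.5367, 0.0399, 0.2114]
orientation: [[-0.951, 0.31, 0.001], [0.31, 0.951, -0.0], [-0.001, 0.0, -1.0]]
force: [0.9, 0.8, -0.4]
opening: 0.0556
finger_force: 0.0
```

Call:
{"name": "apply_moves", "arguments": {
  "plan": [
    [-0.7,3.8,-1,0],
    [-0.7,3.8,-1,0],
    [-0.7,3.8,-1,0],
    [-0.7,3.8,-1,0],
    [-0.6,4,-1,0]
  ]
}}

```text
t: 7.95
tool_pos: [0.5026, 0.2316, 0.1612]
orientation: [[-0.951, 0.309, 0.0], [0.309, 0.951, -0.001], [-0.001, -0.0, -1.0]]
force: [0.6, -0.0, 0.0]
opening: 0.0555
finger_force: 0.0
```

Call:
{"name": "apply_moves", "arguments": {
  "plan": [
    [0,0,0,0],
    [0,0,0,0],
    [0,0,0,0],
    [0,0,0,0],
    [0,0,0,0]
  ]
}}

```text
t: 8.45
tool_pos: [0.5036, 0.2293, 0.1616]
orientation: [[-0.951, 0.308, 0.001], [0.308, 0.951, -0.0], [-0.001, -0.0, -1.0]]
force: [-0.5, -0.3, 0.2]
opening: 0.0554
finger_force: 0.0
```

```bash
cat > look.py <<'E'
import sys
from h import *
fn=sys.argv[1]; zz=float(sys.argv[2])
im,m=snap("wrist",fn); s=monitor.sense(); R=s["orientation"]
print('tcp',s["tool_pos"].round(4),'brushyaw',np.arctan2(-R[1][0],-R[0][0]).round(3),'open',round(s["opening"],4),'F',s["force"].round(1),s["t"])
for A,B,k,ar,w in brushes(im,m,(0,0,560,330),True,150):
    a=onz(m,*A,zz,True);b=onz(m,*B,zz,True);L=np.linalg.norm(b-a);o=a+(b-a)/L*.066
    if .1<L<.17: print(A.round(),B.round(),k,ar,round(w,1),'L%.3f'%L,'org',o.round(4)[:2],'mid',((a+b)/2).round(4)[:2],'yaw',np.arctan2(*(b-a)[[1,0]]).round(3))
E
python3 look.py w4.png 0.010
```

```text
tcp [0.5034 0.2295 0.1615] brushyaw -0.313 open 0.0558 F [-0.7 -0.3  0.4] 8.5
[455.  91.] [451. 222.] 2 2575 33.0 L0.137 org [0.5254 0.4043] mid [0.5281 0.4038] yaw -0.219
[285. 114.] [285. 258.] 13 1733 19.0 L0.143 org [0.5027 0.2323] mid [0.5081 0.2306] yaw -0.311
```

View pics/w4.png

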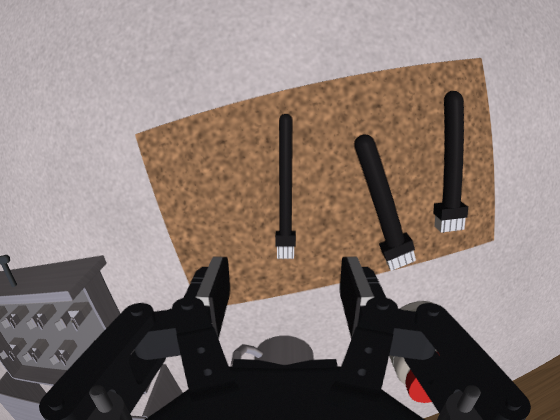

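The slim brush runs (285,114)–(285,258), lined up with the fingers, and its neighbours are clear. Descending.

Call:
{"name": "apply_moves", "arguments": {
  "plan": [
    [0,0.2,-3,0],
    [0,0,-4,0],
    [0,0,-4,0],
    [0,0,-3,0],
    [0,0,-1.2,0]
  ]
}}

```text
t: 9.0
tool_pos: [0.5014, 0.2311, 0.0067]
orientation: [[-0.952, 0.307, -0.004], [0.307, 0.952, -0.002], [0.003, -0.003, -1.0]]
force: [-0.3, -0.4, -0.8]
opening: 0.0557
finger_force: 0.0
```

Call:
{"name": "apply_moves", "arguments": {
  "plan": [
    [0,0,-0.2,0],
    [0,0,0,0],
    [0,0,0,0],
    [0,0,0,0],
    [0,0,0,0]
  ],
  "fingers": 1,
  "force": 60
}}

```text
t: 9.5
tool_pos: [0.5043, 0.233, 0.0091]
orientation: [[-0.952, 0.306, 0.003], [0.306, 0.952, 0.001], [-0.002, 0.002, -1.0]]
force: [-1.8, -0.4, 7.8]
opening: 0.0088
finger_force: 58.8
```

Call:
{"name": "apply_moves", "arguments": {
  "plan": [
    [0,0,0.5,0],
    [0,0,1.5,0],
    [0,0,3,0],
    [0,0,4,0],
    [0,0,4,0]
  ]
}}

```text
t: 10.0
tool_pos: [0.5027, 0.2324, 0.1397]
orientation: [[-0.952, 0.306, 0.0], [0.306, 0.952, 0.0], [-0.0, 0.0, -1.0]]
force: [1.4, 1.1, -0.3]
opening: 0.0088
finger_force: 58.7
```

```bash
python3 look.py w5.png 0.15; python3 - <<'E'
import cv2
im=cv2.imread('pics/w5.png'); cv2.imwrite('pics/c5.png',im[80:420,100:460])
E
```

```text
tcp [0.5063 0.2345 0.1463] brushyaw -0.311 open 0.009 F [1.1 1.5 3.4] 10.05
```

View pics/c5.png

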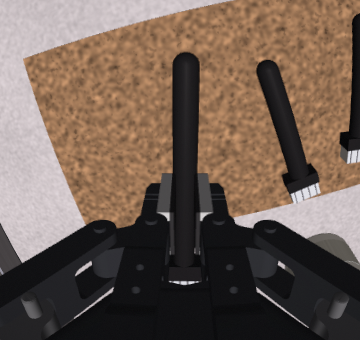

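Call:
{"name": "apply_moves", "arguments": {
  "plan": [
    [0.9,-3.2,0.5,0.04],
    [0.9,-3.8,0.5,0.04],
    [0.9,-3.8,0,0.04],
    [0.9,-3.8,0,0.04],
    [0.9,-3.8,0,0.036]
  ]
}}

```text
t: 10.55
tool_pos: [0.5484, 0.047, 0.1485]
orientation: [[-0.994, 0.113, 0.001], [0.113, 0.994, -0.0], [-0.001, 0.0, -1.0]]
force: [1.9, -0.9, -0.7]
opening: 0.0088
finger_force: 58.8
```

Call:
{"name": "apply_moves", "arguments": {
  "plan": [
    [0.9,-3.8,0,0],
    [0.9,-3.8,0,0],
    [0.9,-3.8,0,0],
    [0.9,-3.8,0,0],
    [1,-3,0,0]
  ]
}}

```text
t: 11.05
tool_pos: [0.594, -0.1366, 0.1484]
orientation: [[-0.993, 0.116, 0.001], [0.116, 0.993, -0.001], [-0.001, -0.001, -1.0]]
force: [0.5, 1.0, -0.7]
opening: 0.009
finger_force: 58.8
```

Call:
{"name": "apply_moves", "arguments": {
  "plan": [
    [0,0,0,0],
    [0,0,0,0],
    [0,0,0,0],
    [0,0,0,0],
    [0,0,0,0]
  ]
}}

```text
t: 11.55
tool_pos: [0.594, -0.1323, 0.1475]
orientation: [[-0.994, 0.113, 0.0], [0.113, 0.994, 0.0], [-0.0, 0.0, -1.0]]
force: [-0.6, -0.2, -0.5]
opening: 0.0091
finger_force: 58.8
```

```bash
python3 look.py w6.png 0.15;python3 - <<'E'
import cv2
im=cv2.imread('pics/w6.png'); cv2.imwrite('pics/c6.png',im[50:420,60:500])
E
```

```text
tcp [ 0.594  -0.1326  0.1475] brushyaw -0.113 open 0.009 F [ 0.3  0.2 -0.8] 11.6
```

View pics/c6.png

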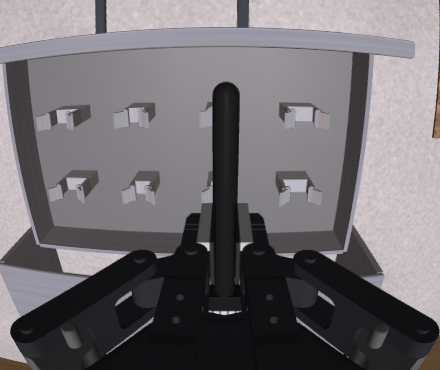

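Call:
{"name": "apply_moves", "arguments": {
  "plan": [
    [0,-0.2,-2,0],
    [0,0,-2.5,0],
    [0,0,-2.5,0],
    [0,0,-1.5,0],
    [0,0,-0.5,0]
  ]
}}

```text
t: 12.1
tool_pos: [0.5929, -0.135, 0.0557]
orientation: [[-0.993, 0.114, -0.003], [0.114, 0.993, 0.001], [0.003, 0.0, -1.0]]
force: [-0.7, -0.0, -0.8]
opening: 0.0087
finger_force: 58.7
```

Call:
{"name": "apply_moves", "arguments": {
  "plan": [
    [0,0,-0.2,0],
    [0,0,-0.2,0],
    [0,0,0,0],
    [0,0,0,0],
    [0,0,0,0]
  ],
  "force": 100
}}

```text
t: 12.6
tool_pos: [0.5942, -0.1364, 0.0539]
orientation: [[-0.993, 0.115, 0.001], [0.115, 0.993, -0.001], [-0.001, -0.001, -1.0]]
force: [-1.9, -5.6, 1.4]
opening: 0.0056
finger_force: 98.4
```

Call:
{"name": "apply_moves", "arguments": {
  "plan": [
    [0,0,-0.2,0],
    [0,0,-0.2,0],
    [0,0,0,0],
    [0,0,0,0],
    [0,0,0,0]
  ]
}}

```text
t: 13.1
tool_pos: [0.5937, -0.136, 0.0487]
orientation: [[-0.993, 0.115, -0.001], [0.115, 0.993, -0.0], [0.0, -0.0, -1.0]]
force: [-0.3, -5.5, -1.6]
opening: 0.0056
finger_force: 97.6
```

```bash
python3 look.py w7.png 0.05;python3 - <<'E'
import cv2
im=cv2.imread('pics/w7.png')[40:300,130:430]; cv2.imwrite('pics/c7.png',cv2.resize(im,None,fx=2,fy=2))
E
```

```text
tcp [ 0.5937 -0.1361  0.0487] brushyaw -0.115 open 0.0051 F [-0.7 -5.5 -2.6] 13.15
```

View pics/c7.png

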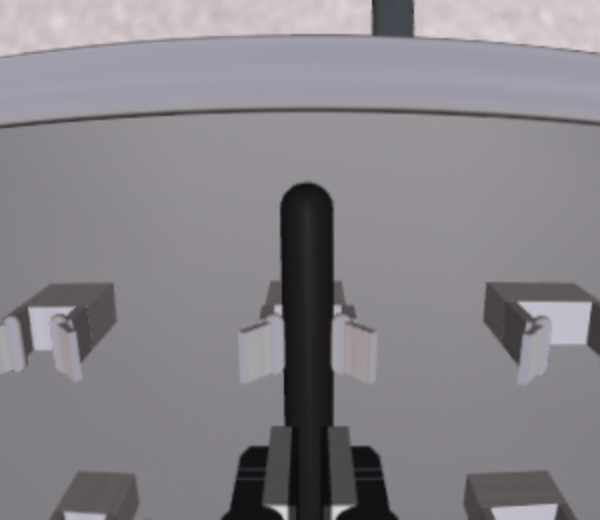

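Call:
{"name": "apply_moves", "arguments": {
  "plan": [
    [0,0,-0.3,0],
    [0,0,-0.3,0],
    [0,0,0,0],
    [0,0,0,0],
    [0,0,0,0]
  ]
}}

```text
t: 13.65
tool_pos: [0.596, -0.1367, 0.045]
orientation: [[-0.993, 0.115, 0.004], [0.115, 0.993, -0.002], [-0.004, -0.001, -1.0]]
force: [-0.7, -5.4, 12.5]
opening: 0.005
finger_force: 102.0
```

Call:
{"name": "apply_moves", "arguments": {
  "plan": [
    [0,0,-0.3,0],
    [0,0,-0.3,0],
    [0,0,0,0],
    [0,0,0,0],
    [0,0,0,0]
  ]
}}

```text
t: 14.15
tool_pos: [0.6025, -0.1374, 0.0445]
orientation: [[-0.993, 0.115, 0.017], [0.115, 0.993, -0.004], [-0.017, -0.002, -1.0]]
force: [0.1, -6.7, 40.5]
opening: 0.0053
finger_force: 113.1
```

Call:
{"name": "apply_moves", "arguments": {
  "plan": [
    [0,0,0.4,0],
    [0,0,0.3,0],
    [0,0,0,0],
    [0,0,0,0],
    [0,0,0,0]
  ]
}}

```text
t: 14.65
tool_pos: [0.595, -0.1364, 0.0451]
orientation: [[-0.993, 0.115, 0.002], [0.115, 0.993, -0.001], [-0.002, -0.001, -1.0]]
force: [-1.1, -4.8, 7.4]
opening: 0.0054
finger_force: 101.1
```

Call:
{"name": "apply_moves", "arguments": {
  "plan": [
    [0,0,0,0],
    [0,0,0,0],
    [0,0,0,0],
    [0,0,0,0],
    [0,0,0,0]
  ],
  "fingers": 0.1
}}

```text
t: 15.15
tool_pos: [0.5939, -0.1349, 0.0441]
orientation: [[-0.993, 0.114, -0.0], [0.114, 0.993, 0.001], [0.0, 0.001, -1.0]]
force: [-0.7, -0.6, -0.1]
opening: 0.0385
finger_force: 0.0
```

Call:
{"name": "apply_moves", "arguments": {
  "plan": [
    [0,0,1,0],
    [0,0,2,0],
    [0,0,3,0],
    [0,0,3,0],
    [0,0,3,0]
  ]
}}

```text
t: 15.65
tool_pos: [0.594, -0.1354, 0.1662]
orientation: [[-0.993, 0.114, 0.001], [0.114, 0.993, 0.0], [-0.001, 0.0, -1.0]]
force: [0.4, -0.4, -0.1]
opening: 0.0384
finger_force: 0.0
```

Call:
{"name": "apply_moves", "arguments": {
  "plan": [
    [0,0,3,0],
    [0,0,2,0],
    [0,0,0,0],
    [0,0,0,0],
    [0,0,0,0]
  ]
}}

```text
t: 16.15
tool_pos: [0.5931, -0.1354, 0.2133]
orientation: [[-0.993, 0.114, -0.002], [0.114, 0.993, 0.0], [0.002, 0.0, -1.0]]
force: [0.5, 0.0, -0.6]
opening: 0.0385
finger_force: 0.0
```

```bash
python3 look.py w8.png 0.044;python3 - <<'E'
import cv2
im=cv2.imread('pics/w8.png'); cv2.imwrite('pics/c8.png',im)
E
```

```text
tcp [ 0.5931 -0.1354  0.2131] brushyaw -0.115 open 0.0385 F [0.2 0.9 0.9] 16.2
[282. 116.] [284. 252.] 12 1483 18.0 L0.143 org [ 0.5943 -0.1348] mid [ 0.5996 -0.1353] yaw -0.103
```

View pics/c8.png

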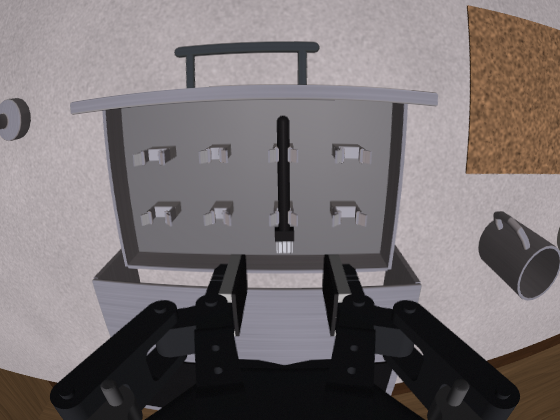

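The slim brush runs (282,116)–(285,252) in slim_1, at the seat, head to the back. I'll confirm it is home with a light press using shut fingers.

Call:
{"name": "apply_moves", "arguments": {
  "plan": [
    [0,0,-4,0],
    [0,0,-4,0],
    [0,0,-4,0],
    [0,0,-2.5,0],
    [0,0,-1,0]
  ],
  "fingers": 1
}}

```text
t: 16.7
tool_pos: [0.5912, -0.135, 0.0555]
orientation: [[-0.993, 0.114, -0.006], [0.114, 0.993, 0.001], [0.006, 0.001, -1.0]]
force: [-0.0, -0.5, 1.3]
opening: 0.0
finger_force: 0.0
```

Call:
{"name": "apply_moves", "arguments": {
  "plan": [
    [0,0,-0.3,0],
    [0,0,-0.3,0],
    [0,0,-0.2,0],
    [0,0,0,0],
    [0,0,0,0]
  ]
}}

```text
t: 17.2
tool_pos: [0.5945, -0.1356, 0.0521]
orientation: [[-0.993, 0.115, 0.001], [0.115, 0.993, -0.0], [-0.001, -0.0, -1.0]]
force: [1.0, 0.4, -0.1]
opening: 0.0003
finger_force: 0.0
```

Call:
{"name": "apply_moves", "arguments": {
  "plan": [
    [0,0,-0.2,0],
    [0,0,-0.2,0],
    [0,0,-0.1,0],
    [0,0,0,0],
    [0,0,0,0]
  ]
}}

```text
t: 17.7
tool_pos: [0.5973, -0.1361, 0.0495]
orientation: [[-0.993, 0.115, 0.007], [0.115, 0.993, -0.001], [-0.007, -0.001, -1.0]]
force: [-1.0, -0.4, 18.2]
opening: -0.0002
finger_force: 9.2
```

Call:
{"name": "apply_moves", "arguments": {
  "plan": [
    [0,0,-0.2,0],
    [0,0,0,0],
    [0,0,0,0],
    [0,0,0,0],
    [0,0,0,0]
  ]
}}

```text
t: 18.2
tool_pos: [0.5995, -0.1364, 0.0493]
orientation: [[-0.993, 0.115, 0.011], [0.115, 0.993, -0.002], [-0.011, -0.001, -1.0]]
force: [-0.7, -0.6, 27.7]
opening: -0.0003
finger_force: 13.8
```

Call:
{"name": "apply_moves", "arguments": {
  "plan": [
    [0,0,1,0],
    [0,0,2,0],
    [0,0,3,0],
    [0,0,3,0],
    [0,0,3,0]
  ]
}}

```text
t: 18.7
tool_pos: [0.5935, -0.1354, 0.1653]
orientation: [[-0.993, 0.115, -0.001], [0.115, 0.993, 0.0], [0.001, 0.0, -1.0]]
force: [0.6, -0.3, 0.1]
opening: 0.0001
finger_force: 0.0
```

Call:
{"name": "apply_moves", "arguments": {
  "plan": [
    [-0.5,4.5,0,0.04],
    [-0.5,4.5,0,0.04],
    [-0.5,4.5,0,0.04],
    [-0.5,4.5,0,0.04],
    [-0.5,4.5,0,0.035]
  ],
  "fingers": -0.3
}}

```text
t: 19.2
tool_pos: [0.5684, 0.091, 0.1644]
orientation: [[-0.997, -0.081, -0.0], [-0.081, 0.997, -0.0], [0.0, -0.0, -1.0]]
force: [1.6, 0.7, -0.1]
opening: 0.0553
finger_force: 0.0
```

Call:
{"name": "apply_moves", "arguments": {
  "plan": [
    [-0.5,4.5,0,0],
    [-0.5,4.5,0,0],
    [-0.5,4.5,0,0],
    [-0.5,4.5,0,0],
    [-0.6,4.6,0,0]
  ]
}}

```text
t: 19.7
tool_pos: [0.5426, 0.3168, 0.1643]
orientation: [[-0.997, -0.08, 0.0], [-0.08, 0.997, -0.001], [0.0, -0.001, -1.0]]
force: [0.8, -1.2, 0.2]
opening: 0.0556
finger_force: 0.0
```

Call:
{"name": "apply_moves", "arguments": {
  "plan": [
    [0,0,0,0],
    [0,0,0,0],
    [0,0,0,0],
    [0,0,0,0],
    [0,0,0,0]
  ]
}}

```text
t: 20.2
tool_pos: [0.5436, 0.314, 0.1643]
orientation: [[-0.997, -0.078, 0.0], [-0.078, 0.997, -0.001], [-0.0, -0.001, -1.0]]
force: [-0.8, -0.0, -1.3]
opening: 0.0554
finger_force: 0.0
```

```bash
python3 look.py w9.png 0.014
```

```text
tcp [0.5435 0.3143 0.1643] brushyaw 0.079 open 0.0556 F [ 0.1 -0.2  0.3] 20.25
[350. 113.] [322. 257.] 11 2948 34.4 L0.145 org [0.5357 0.3649] mid [0.5421 0.3645] yaw -0.066
```

```bash
python3 - <<'E'
from h import *
im,m=snap("side",'d9.png')
for A,B,k,ar,w in brushes(im,m,(215,255,322,400),amin=100):
    a=onz(m,*A,.014);b=onz(m,*B,.014);L=np.linalg.norm(b-a);o=a+(b-a)/L*.066
    print(A.round(),B.round(),k,ar,round(w,1),'L%.3f'%L,'org',o.round(4)[:2],'yaw',np.arctan2(*(b-a)[[1,0]]).round(3))
im=cv2.imread('pics/w9.png');m=eyes.camera_model("wrist")
for A,B,k,ar,w in brushes(im,m,(0,0,560,300),True,150):
    print(A.round(),B.round(),k,ar,round(w,1))
a=cv2.resize(cv2.imread('pics/d9.png')[250:400,180:380],None,fx=2.2,fy=2.2); b=cv2.resize(im,None,fx=.6,fy=.6)
h=max(a.shape[0],b.shape[0]); o=np.zeros((h,a.shape[1]+b.shape[1],3),np.uint8); o[:a.shape[0],:a.shape[1]]=a;o[:b.shape[0],a.shape[1]:]=b; cv2.imwrite('pics/c9.png',o); print(o.shape)
E
```

```text
[350. 113.] [322. 257.] 11 2948 34.4
[287. 116.] [287. 299.] 50 2971 31.0
[217. 301.] [226. 257.] 0 594 20.1
[343. 257.] [352. 300.] 0 597 19.5
[186. 302.] [210. 255.] 12 359 16.5
[364. 266.] [383. 302.] 0 361 15.6
(330, 776, 3)
```

View pics/c9.png

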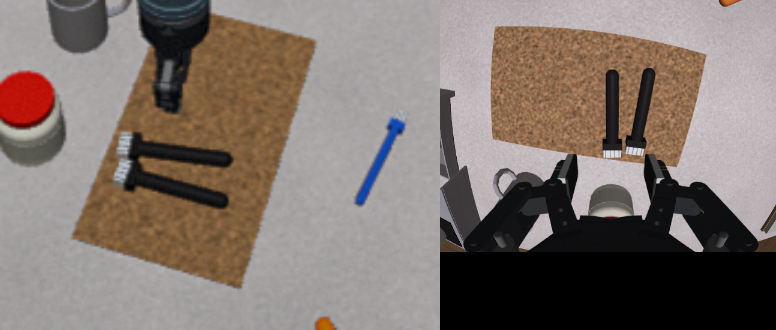

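The knock moved the outer stout. The two now lie about 5 cm apart with their heads close together, and the inner one (wrist 287,116) is still lined up with the tool. I'll grasp the inner one with a narrow opening.

```bash
python3 - <<'E'
from h import *
m=eyes.camera_model("wrist");im=cv2.imread('pics/w9.png');g=cv2.cvtColor(im,cv2.COLOR_BGR2GRAY)
p=[]
for v in range(125,230,15):
    k=np.where(g[v,262:312]<45)[0]+262; q=onz(m,k.mean(),v,.014,True); p.append(q); print(v,k.min(),k.max(),q.round(4)[:2])
d=p[-1]-p[0]; d/=np.linalg.norm(d); t=onz(m,287,115,.014,True); print('yaw',np.arctan2(d[1],d[0]),'org',t+d*.066)
E
```

```text
125 276 297 [0.4861 0.3136]
140 276 297 [0.4997 0.3147]
155 276 297 [0.5135 0.3159]
170 277 297 [0.5275 0.3174]
185 277 297 [0.5418 0.3186]
200 277 296 [0.5565 0.3193]
215 277 296 [0.5716 0.3206]
yaw 0.0808509664283437 org [0.54278264 0.31868951 0.014     ]
```

Call:
{"name": "apply_moves", "arguments": {
  "plan": [
    [0,0.35,-3,0],
    [0,0,-4,0],
    [0,0,-4,0],
    [0,0,-3,0],
    [0,0,-1.5,0]
  ],
  "fingers": 0.3
}}

```text
t: 20.8
tool_pos: [0.5415, 0.3176, 0.0065]
orientation: [[-0.997, -0.08, -0.003], [-0.08, 0.997, -0.002], [0.004, -0.002, -1.0]]
force: [-0.8, -0.5, -0.1]
opening: 0.0298
finger_force: 0.0
```

Call:
{"name": "apply_moves", "arguments": {
  "plan": [
    [0,0,-0.2,0],
    [0,0,0,0],
    [0,0,0,0],
    [0,0,0,0],
    [0,0,0,0]
  ]
}}

```text
t: 21.3
tool_pos: [0.5437, 0.3194, 0.0084]
orientation: [[-0.997, -0.08, 0.002], [-0.08, 0.997, 0.001], [-0.002, 0.001, -1.0]]
force: [0.3, 0.5, -0.4]
opening: 0.0297
finger_force: 0.0
```

Call:
{"name": "apply_moves", "arguments": {
  "plan": [
    [0,0,0,0],
    [0,0,0,0],
    [0,0,0,0],
    [0,0,0,0],
    [0,0,0,0]
  ],
  "fingers": 1,
  "force": 60
}}

```text
t: 21.8
tool_pos: [0.5435, 0.3191, 0.0083]
orientation: [[-0.997, -0.08, 0.001], [-0.08, 0.997, 0.0], [-0.001, 0.0, -1.0]]
force: [-1.4, -0.6, 6.6]
opening: 0.0176
finger_force: 58.4
```

Call:
{"name": "apply_moves", "arguments": {
  "plan": [
    [0,0,0.5,0],
    [0,0,1.5,0],
    [0,0,3,0],
    [0,0,4,0],
    [0,0,4,0]
  ]
}}

```text
t: 22.3
tool_pos: [0.5426, 0.3189, 0.1394]
orientation: [[-0.997, -0.08, -0.0], [-0.08, 0.997, -0.0], [0.0, 0.0, -1.0]]
force: [1.3, 0.0, -0.5]
opening: 0.0177
finger_force: 58.6
```

```bash
python3 look.py w10.png 0.014; python3 - <<'E'
from h import *
m=eyes.camera_model("wrist");im=cv2.imread('pics/w10.png');g=cv2.cvtColor(im,cv2.COLOR_BGR2GRAY)
for v in range(100,230,20):
    k=np.where(g[v,240:330]<45)[0]+240; print(v,(k.min(),k.max(),len(k)) if len(k) else None)
E
```

```text
tcp [0.5461 0.3216 0.1468] brushyaw 0.08 open 0.0175 F [1.4 1.5 3.7] 22.35
100 None
120 None
140 (np.int64(273), np.int64(299), 27)
160 (np.int64(264), np.int64(308), 43)
180 (np.int64(264), np.int64(329), 48)
200 (np.int64(264), np.int64(329), 51)
220 (np.int64(264), np.int64(329), 54)
```

Call:
{"name": "apply_moves", "arguments": {
  "plan": [
    [0.6,-3.4,0.5,-0.04],
    [0.6,-3.9,0.5,-0.04],
    [0.6,-3.9,0,-0.04],
    [0.6,-3.9,0,-0.04],
    [0.6,-3.9,0,-0.035]
  ]
}}

```text
t: 22.85
tool_pos: [0.5731, 0.1275, 0.1483]
orientation: [[-0.993, 0.116, 0.001], [0.116, 0.993, 0.0], [-0.001, 0.0, -1.0]]
force: [0.6, 0.3, -0.5]
opening: 0.0178
finger_force: 58.6
```

Call:
{"name": "apply_moves", "arguments": {
  "plan": [
    [0.6,-3.9,0,0],
    [0.6,-3.9,0,0],
    [0.6,-4,0,0],
    [0.6,-4,0,0],
    [0.5,-4,0,0]
  ]
}}

```text
t: 23.35
tool_pos: [0.6022, -0.0705, 0.1483]
orientation: [[-0.993, 0.114, 0.001], [0.114, 0.993, 0.0], [-0.001, 0.0, -1.0]]
force: [0.9, -0.5, -0.7]
opening: 0.0178
finger_force: 58.6
```

Call:
{"name": "apply_moves", "arguments": {
  "plan": [
    [0,0,0,0],
    [0,0,0,0],
    [0,0,0,0],
    [0,0,0,0],
    [0,0,0,0]
  ]
}}

```text
t: 23.85
tool_pos: [0.602, -0.0676, 0.1475]
orientation: [[-0.994, 0.112, 0.0], [0.112, 0.994, 0.0], [-0.0, 0.0, -1.0]]
force: [-0.5, 0.3, -0.9]
opening: 0.0173
finger_force: 58.7
```

```bash
python3 look.py w11.png 0.05; python3 - <<'E'
from h import *
m=eyes.camera_model("wrist");im=cv2.imread('pics/w11.png');g=cv2.cvtColor(im,cv2.COLOR_BGR2GRAY)
for v in range(120,200,20):
    k=np.where(g[v,240:330]<45)[0]+240; print(v,(k.min(),k.max(),len(k)) if len(k) else None)
    if len(k): print(onz(m,k.mean(),v,.153,True).round(4))
E
```

```text
tcp [ 0.602  -0.0679  0.1474] brushyaw -0.113 open 0.0177 F [ 0.7 -0.7 -1.6] 23.9
[192. 127.] [207. 288.] 12 2044 24.2 L0.141 org [ 0.5981 -0.135 ] mid [ 0.6024 -0.1354] yaw -0.11
120 None
140 (np.int64(273), np.int64(300), 28)
[ 0.5381 -0.058   0.153 ]
160 (np.int64(264), np.int64(308), 45)
[ 0.5466 -0.0592  0.153 ]
180 (np.int64(264), np.int64(308), 45)
[ 0.5554 -0.0602  0.153 ]
```

Call:
{"name": "apply_moves", "arguments": {
  "plan": [
    [0,-0.2,-2,0],
    [0,0,-2.5,0],
    [0,0,-2.5,0],
    [0,0,-1.2,0],
    [0,0,-0.5,0]
  ],
  "force": 90
}}

```text
t: 24.4
tool_pos: [0.6013, -0.0705, 0.0592]
orientation: [[-0.993, 0.114, -0.002], [0.114, 0.993, 0.0], [0.002, 0.0, -1.0]]
force: [-0.0, -0.1, -0.6]
opening: 0.0164
finger_force: 89.1
```

Call:
{"name": "apply_moves", "arguments": {
  "plan": [
    [0,0,-0.3,0],
    [0,0,-0.3,0],
    [0,0,0,0],
    [0,0,0,0],
    [0,0,0,0]
  ]
}}

```text
t: 24.9
tool_pos: [0.6024, -0.0711, 0.0548]
orientation: [[-0.993, 0.115, 0.001], [0.115, 0.993, -0.0], [-0.001, -0.0, -1.0]]
force: [0.1, -0.7, -1.2]
opening: 0.0163
finger_force: 89.1
```

Call:
{"name": "apply_moves", "arguments": {
  "plan": [
    [0,0,-0.3,0],
    [0,0,-0.3,0],
    [0,0,0,0],
    [0,0,0,0],
    [0,0,0,0]
  ]
}}

```text
t: 25.4
tool_pos: [0.6024, -0.0713, 0.0484]
orientation: [[-0.993, 0.115, 0.001], [0.115, 0.993, -0.0], [-0.001, -0.0, -1.0]]
force: [1.1, -1.9, 0.7]
opening: 0.0166
finger_force: 89.6
```

Call:
{"name": "apply_moves", "arguments": {
  "plan": [
    [0,0,-0.3,0],
    [0,0,-0.3,0],
    [0,0,0,0],
    [0,0,0,0],
    [0,0,0,0]
  ]
}}

```text
t: 25.9
tool_pos: [0.6004, -0.071, 0.0411]
orientation: [[-0.993, 0.115, -0.003], [0.115, 0.993, 0.0], [0.003, -0.0, -1.0]]
force: [-0.4, -1.9, -7.0]
opening: 0.0164
finger_force: 88.9
```

Call:
{"name": "apply_moves", "arguments": {
  "plan": [
    [0,0,-0.2,0],
    [0,0,-0.2,0],
    [0,0,0,0],
    [0,0,0,0],
    [0,0,0,0]
  ]
}}

```text
t: 26.4
tool_pos: [0.6021, -0.0712, 0.0384]
orientation: [[-0.993, 0.115, 0.0], [0.115, 0.993, -0.0], [-0.0, -0.0, -1.0]]
force: [-0.5, -2.5, -1.9]
opening: 0.0165
finger_force: 90.0
```

Call:
{"name": "apply_moves", "arguments": {
  "plan": [
    [0,0,0,0],
    [0,0,0,0],
    [0,0,0,0],
    [0,0,0,0],
    [0,0,0,0]
  ],
  "fingers": 0.1
}}

```text
t: 26.9
tool_pos: [0.6022, -0.0708, 0.0384]
orientation: [[-0.993, 0.114, 0.0], [0.114, 0.993, 0.0], [-0.0, 0.0, -1.0]]
force: [-0.3, 0.7, 0.1]
opening: 0.0382
finger_force: 0.0
```

Call:
{"name": "apply_moves", "arguments": {
  "plan": [
    [0,0,1,0],
    [0,0,2,0],
    [0,0,2,0],
    [0,0,2,0],
    [0,0,0,0]
  ]
}}

```text
t: 27.4
tool_pos: [0.6043, -0.071, 0.1118]
orientation: [[-0.993, 0.115, 0.006], [0.115, 0.993, -0.0], [-0.006, 0.0, -1.0]]
force: [0.5, -0.4, 0.3]
opening: 0.0385
finger_force: 0.0
```

Call:
{"name": "apply_moves", "arguments": {
  "plan": [
    [0,0,0,0],
    [0,0,0,0],
    [0,0,0,0],
    [0,0,-2,0],
    [0,0,-2,0]
  ],
  "fingers": 1
}}

```text
t: 27.9
tool_pos: [0.6021, -0.071, 0.0676]
orientation: [[-0.993, 0.115, 0.0], [0.115, 0.993, -0.0], [-0.0, 0.0, -1.0]]
force: [0.1, -0.1, -0.1]
opening: 0.0002
finger_force: 0.0
```

Call:
{"name": "apply_moves", "arguments": {
  "plan": [
    [0,0,-0.8,0],
    [0,0,-0.5,0],
    [0,0,-0.3,0],
    [0,0,0,0],
    [0,0,0,0]
  ]
}}

```text
t: 28.4
tool_pos: [0.6038, -0.0712, 0.0539]
orientation: [[-0.993, 0.115, 0.004], [0.115, 0.993, -0.0], [-0.004, 0.0, -1.0]]
force: [0.3, -0.4, 4.5]
opening: -0.0
finger_force: 2.4
```

Call:
{"name": "apply_moves", "arguments": {
  "plan": [
    [0,0,1,0],
    [0,0,2,0],
    [0,0,3,0],
    [0,0,3,0],
    [0,0,2,0]
  ]
}}

```text
t: 28.9
tool_pos: [0.6029, -0.0709, 0.1654]
orientation: [[-0.993, 0.114, 0.003], [0.114, 0.993, -0.0], [-0.003, 0.0, -1.0]]
force: [0.2, 1.1, -0.3]
opening: -0.0002
finger_force: 0.0
```

Call:
{"name": "apply_moves", "arguments": {
  "plan": [
    [-0.6,4.3,0,0.05],
    [-0.6,4.3,0,0],
    [-0.6,4.3,0,0],
    [-0.6,4.3,0,0],
    [-0.6,4.3,0,0]
  ],
  "fingers": -0.3
}}

```text
t: 29.4
tool_pos: [0.5716, 0.1456, 0.1633]
orientation: [[-0.998, 0.065, 0.001], [0.065, 0.998, 0.0], [-0.001, 0.0, -1.0]]
force: [0.0, 0.3, 0.3]
opening: 0.0558
finger_force: 0.0
```

Call:
{"name": "apply_moves", "arguments": {
  "plan": [
    [-0.7,4.4,0,0],
    [-0.7,4.4,0,0],
    [-0.7,4.4,0,0],
    [-0.7,4.4,0,0],
    [-0.8,4.5,0,0]
  ]
}}

```text
t: 29.9
tool_pos: [0.5357, 0.3665, 0.1633]
orientation: [[-0.998, 0.065, 0.001], [0.065, 0.998, 0.0], [-0.001, 0.0, -1.0]]
force: [0.6, 0.3, -0.9]
opening: 0.0557
finger_force: 0.0
```

Call:
{"name": "apply_moves", "arguments": {
  "plan": [
    [0,0,0,0],
    [0,0,0,0],
    [0,0,0,0],
    [0,0,0,0],
    [0,0,0,0]
  ]
}}

```text
t: 30.4
tool_pos: [0.5367, 0.3635, 0.1624]
orientation: [[-0.998, 0.067, 0.0], [0.067, 0.998, -0.001], [-0.0, -0.001, -1.0]]
force: [0.7, -0.7, -0.4]
opening: 0.0553
finger_force: 0.0
```

```bash
python3 look.py w12.png 0.014
```

```text
tcp [0.5366 0.3638 0.1624] brushyaw -0.066 open 0.0554 F [-0.8  0.2  0.8] 30.45
[283. 115.] [283. 262.] 13 3013 32.0 L0.146 org [0.5362 0.3643] mid [0.543  0.3639] yaw -0.066
```

Call:
{"name": "apply_moves", "arguments": {
  "plan": [
    [0,0,-3,0],
    [0,0,-4,0],
    [0,0,-4,0],
    [0,0,-3,0],
    [0,0,-1.4,0]
  ],
  "fingers": 0
}}

```text
t: 30.95
tool_pos: [0.5346, 0.3632, 0.0053]
orientation: [[-0.998, 0.065, -0.003], [0.065, 0.998, -0.003], [0.003, -0.003, -1.0]]
force: [-1.1, -1.2, -1.2]
opening: 0.0428
finger_force: 0.0
```

Call:
{"name": "apply_moves", "arguments": {
  "plan": [
    [0,0,0,0],
    [0,0,0,0],
    [0,0,0,0],
    [0,0,0,0],
    [0,0,0,0]
  ]
}}

```text
t: 31.45
tool_pos: [0.5366, 0.3654, 0.0094]
orientation: [[-0.998, 0.065, 0.001], [0.065, 0.998, 0.001], [-0.001, 0.001, -1.0]]
force: [-0.3, -0.4, -1.0]
opening: 0.0427
finger_force: 0.0
```

Call:
{"name": "apply_moves", "arguments": {
  "plan": [
    [0,0,0,0],
    [0,0,0,0],
    [0,0,0,0],
    [0,0,0,0],
    [0,0,0,0]
  ],
  "fingers": 1,
  "force": 90
}}

```text
t: 31.95
tool_pos: [0.5363, 0.3652, 0.0091]
orientation: [[-0.998, 0.065, 0.001], [0.065, 0.998, 0.0], [-0.001, 0.0, -1.0]]
force: [-0.9, -1.2, 4.9]
opening: 0.0165
finger_force: 87.9
```

Call:
{"name": "apply_moves", "arguments": {
  "plan": [
    [0,0,0.5,0],
    [0,0,1.5,0],
    [0,0,4,0],
    [0,0,4,0],
    [0,0,4.5,0]
  ]
}}

```text
t: 32.45
tool_pos: [0.5354, 0.3647, 0.1552]
orientation: [[-0.998, 0.064, -0.001], [0.064, 0.998, -0.0], [0.001, -0.0, -1.0]]
force: [0.7, -0.4, -1.1]
opening: 0.0166
finger_force: 88.1
```

Call:
{"name": "apply_moves", "arguments": {
  "plan": [
    [0.2,-4.2,0,-0.05],
    [0.2,-4.2,0,0],
    [0.3,-4.2,0,0],
    [0.3,-4.2,0,0],
    [0.3,-4.2,0,0]
  ]
}}

```text
t: 32.95
tool_pos: [0.549, 0.1534, 0.1544]
orientation: [[-0.993, 0.114, 0.001], [0.114, 0.993, 0.0], [-0.001, 0.0, -1.0]]
force: [0.2, -0.3, -1.7]
opening: 0.0163
finger_force: 88.1
```

Call:
{"name": "apply_moves", "arguments": {
  "plan": [
    [0.3,-4.2,0,0],
    [0.3,-4.2,0,0],
    [0.3,-4.2,0,0],
    [0.3,-4.2,0,0],
    [0.3,-4.2,0,0]
  ]
}}

```text
t: 33.45
tool_pos: [0.5641, -0.0566, 0.1545]
orientation: [[-0.993, 0.114, 0.001], [0.114, 0.993, -0.0], [-0.001, 0.0, -1.0]]
force: [0.7, 0.9, 0.2]
opening: 0.0168
finger_force: 88.1
```

Call:
{"name": "apply_moves", "arguments": {
  "plan": [
    [0.4,-4.2,0,0],
    [0.4,-4.2,0,0],
    [0.4,-4.2,0,0],
    [0.4,-4.2,0,0],
    [0.3,-4.1,0,0]
  ]
}}

```text
t: 33.95
tool_pos: [0.5831, -0.2658, 0.1545]
orientation: [[-0.993, 0.114, 0.001], [0.114, 0.993, -0.0], [-0.001, -0.0, -1.0]]
force: [0.3, 0.8, -0.5]
opening: 0.0164
finger_force: 88.1
```

Call:
{"name": "apply_moves", "arguments": {
  "plan": [
    [0,0,0,0],
    [0,0,0,0],
    [0,0,0,0],
    [0,0,0,0],
    [0,0,0,0]
  ]
}}

```text
t: 34.45
tool_pos: [0.5833, -0.2625, 0.1536]
orientation: [[-0.994, 0.112, 0.0], [0.112, 0.994, 0.0], [-0.0, 0.0, -1.0]]
force: [-0.2, 0.8, -0.6]
opening: 0.0165
finger_force: 88.2
```

```bash
python3 look.py w13.png 0.047; python3 - <<'E'
from h import *
m=eyes.camera_model("wrist");im=cv2.imread('pics/w13.png');g=cv2.cvtColor(im,cv2.COLOR_BGR2GRAY)
for v in range(120,200,20):
    k=np.where(g[v,240:330]<45)[0]+240
    if len(k): print(v,k.min(),k.max(),len(k),onz(m,k.mean(),v,.153,True).round(4))
E
```

```text
tcp [ 0.5832 -0.2629  0.1535] brushyaw -0.113 open 0.0165 F [-0.1  0.2 -1.1] 34.5
[438. 129.] [418. 280.] 11 1759 23.3 L0.142 org [ 0.6008 -0.1351] mid [ 0.6058 -0.1357] yaw -0.101
[500. 131.] [474. 274.] 9 2573 34.9 L0.144 org [ 0.6044 -0.069 ] mid [ 0.6103 -0.0697] yaw -0.111
[537. 287.] [449. 313.] 32 786 29.8 L0.127 org [ 0.7258 -0.0388] mid [ 0.7257 -0.0364] yaw -1.537
140 272 300 29 [ 0.5201 -0.2533  0.153 ]
160 263 308 46 [ 0.529  -0.2545  0.153 ]
180 264 308 45 [ 0.5382 -0.2553  0.153 ]
```

Call:
{"name": "apply_moves", "arguments": {
  "plan": [
    [-0.3,-0.3,-2.5,0],
    [0,0,-2.5,0],
    [0,0,-2.5,0],
    [0,0,-1.3,0],
    [0,0,-0.5,0]
  ]
}}

```text
t: 35.0
tool_pos: [0.5793, -0.2663, 0.059]
orientation: [[-0.993, 0.114, -0.002], [0.114, 0.993, 0.001], [0.002, 0.001, -1.0]]
force: [0.5, -0.8, 0.4]
opening: 0.0162
finger_force: 88.2
```

Call:
{"name": "apply_moves", "arguments": {
  "plan": [
    [0,0,-0.3,0],
    [0,0,-0.3,0],
    [0,0,0,0],
    [0,0,0,0],
    [0,0,0,0]
  ]
}}

```text
t: 35.5
tool_pos: [0.5811, -0.2684, 0.0554]
orientation: [[-0.993, 0.115, 0.003], [0.115, 0.993, -0.002], [-0.003, -0.002, -1.0]]
force: [1.6, -3.7, 2.1]
opening: 0.0155
finger_force: 87.6
```

Call:
{"name": "apply_moves", "arguments": {
  "plan": [
    [0,0,-0.3,0],
    [0,0,-0.3,0],
    [0,0,0,0],
    [0,0,0,0],
    [0,0,0,0]
  ]
}}

```text
t: 36.0
tool_pos: [0.5798, -0.2675, 0.0482]
orientation: [[-0.993, 0.115, -0.0], [0.115, 0.993, -0.001], [0.0, -0.001, -1.0]]
force: [1.2, -4.8, 1.3]
opening: 0.0157
finger_force: 87.9
```

Call:
{"name": "apply_moves", "arguments": {
  "plan": [
    [0,0,-0.3,0],
    [0,0,-0.3,0],
    [0,0,0,0],
    [0,0,0,0],
    [0,0,0,0]
  ]
}}

```text
t: 36.5
tool_pos: [0.5805, -0.2678, 0.0433]
orientation: [[-0.993, 0.116, 0.001], [0.116, 0.993, -0.001], [-0.001, -0.001, -1.0]]
force: [0.9, -4.9, 8.0]
opening: 0.0162
finger_force: 90.8
```

Call:
{"name": "apply_moves", "arguments": {
  "plan": [
    [0,0,-0.2,0],
    [0,0,-0.2,0],
    [0,0,0,0],
    [0,0,0,0],
    [0,0,0,0]
  ]
}}

```text
t: 37.0
tool_pos: [0.5835, -0.2682, 0.0429]
orientation: [[-0.993, 0.116, 0.007], [0.116, 0.993, -0.003], [-0.007, -0.002, -1.0]]
force: [-0.8, -4.2, 28.8]
opening: 0.0158
finger_force: 93.5
```

Call:
{"name": "apply_moves", "arguments": {
  "plan": [
    [0,0,0.3,0],
    [0,0,0.2,0],
    [0,0,0,0],
    [0,0,0,0],
    [0,0,0,0]
  ]
}}

```text
t: 37.5
tool_pos: [0.5789, -0.2676, 0.0432]
orientation: [[-0.993, 0.116, -0.002], [0.116, 0.993, -0.0], [0.002, -0.0, -1.0]]
force: [-0.4, -5.5, 7.2]
opening: 0.0158
finger_force: 90.4
```

Call:
{"name": "apply_moves", "arguments": {
  "plan": [
    [0,0,0,0],
    [0,0,0,0],
    [0,0,0,0],
    [0,0,0,0],
    [0,0,0,0]
  ],
  "fingers": 0.1
}}

```text
t: 38.0
tool_pos: [0.5799, -0.2664, 0.043]
orientation: [[-0.993, 0.114, -0.0], [0.114, 0.993, 0.001], [0.001, 0.001, -1.0]]
force: [-1.2, -0.1, 0.4]
opening: 0.0381
finger_force: 0.0
```

Call:
{"name": "apply_moves", "arguments": {
  "plan": [
    [0,0,1,0],
    [0,0,2,0],
    [0,0,2,0],
    [0,0,2,0],
    [0,0,0,0]
  ]
}}

```text
t: 38.5
tool_pos: [0.5822, -0.2677, 0.117]
orientation: [[-0.993, 0.115, 0.006], [0.115, 0.993, -0.002], [-0.006, -0.002, -1.0]]
force: [-0.3, -0.1, -0.1]
opening: 0.0386
finger_force: 0.0
```

Call:
{"name": "apply_moves", "arguments": {
  "plan": [
    [0,0,0,0],
    [0,0,0,0],
    [0,0,0,0],
    [0,0,-2,0],
    [0,0,-2,0]
  ],
  "fingers": 1
}}

```text
t: 39.0
tool_pos: [0.5801, -0.267, 0.0726]
orientation: [[-0.993, 0.114, 0.0], [0.114, 0.993, -0.0], [-0.0, -0.0, -1.0]]
force: [-0.5, 0.8, -0.9]
opening: -0.0003
finger_force: 0.0
```

Call:
{"name": "apply_moves", "arguments": {
  "plan": [
    [0,0,-0.6,0],
    [0,0,-0.4,0],
    [0,0,0,0],
    [0,0,0,0],
    [0,0,0,0]
  ]
}}

```text
t: 39.5
tool_pos: [0.5806, -0.2672, 0.0642]
orientation: [[-0.993, 0.115, 0.001], [0.115, 0.993, -0.001], [-0.001, -0.0, -1.0]]
force: [-0.3, 1.0, -0.4]
opening: -0.0001
finger_force: 0.0
```

Call:
{"name": "apply_moves", "arguments": {
  "plan": [
    [0,0,-0.3,0],
    [0,0,-0.3,0],
    [0,0,0,0],
    [0,0,0,0],
    [0,0,0,0]
  ]
}}

```text
t: 40.0
tool_pos: [0.5801, -0.267, 0.0573]
orientation: [[-0.993, 0.115, 0.0], [0.115, 0.993, 0.0], [-0.0, 0.0, -1.0]]
force: [0.8, 0.4, 0.2]
opening: -0.0002
finger_force: 0.0
```

Call:
{"name": "apply_moves", "arguments": {
  "plan": [
    [0,0,-0.2,0],
    [0,0,-0.2,0],
    [0,0,-0.1,0],
    [0,0,0,0],
    [0,0,0,0]
  ]
}}

```text
t: 40.5
tool_pos: [0.5813, -0.2673, 0.0538]
orientation: [[-0.993, 0.114, 0.003], [0.114, 0.993, -0.001], [-0.003, -0.001, -1.0]]
force: [-0.7, 1.0, 10.8]
opening: -0.0001
finger_force: 4.8
```

Call:
{"name": "apply_moves", "arguments": {
  "plan": [
    [0,0,-0.1,0],
    [0,0,-0.1,0],
    [0,0,0,0],
    [0,0,0,0],
    [0,0,0,0]
  ]
}}

```text
t: 41.0
tool_pos: [0.5832, -0.2677, 0.0536]
orientation: [[-0.993, 0.114, 0.006], [0.114, 0.993, -0.002], [-0.006, -0.001, -1.0]]
force: [-0.5, 1.1, 18.8]
opening: -0.0002
finger_force: 9.3
```

Call:
{"name": "apply_moves", "arguments": {
  "plan": [
    [0,0,1,0],
    [0,0,2,0],
    [0,0,4,0],
    [0,0,4,0],
    [0,2,4,0]
  ]
}}

```text
t: 41.5
tool_pos: [0.5789, -0.2502, 0.2015]
orientation: [[-0.993, 0.119, -0.001], [0.119, 0.993, -0.002], [0.001, -0.002, -1.0]]
force: [0.8, -0.8, 0.3]
opening: 0.0
finger_force: 0.0
```

Call:
{"name": "apply_moves", "arguments": {
  "plan": [
    [-0.5,3,4,0],
    [-0.5,3,0,0],
    [-0.5,3,0,0],
    [0,0,0,0],
    [0,0,0,0]
  ]
}}

```text
t: 42.0
tool_pos: [0.5648, -0.1568, 0.2401]
orientation: [[-0.994, 0.113, -0.0], [0.113, 0.994, -0.0], [0.0, -0.0, -1.0]]
force: [-0.4, -1.5, -0.3]
opening: -0.0
finger_force: 0.0
```

```bash
python3 look.py w14.png 0.044; python3 - <<'E'
from h import *
m=eyes.camera_model("wrist")
for y in (99,33,-33,-99):
    c,s=np.cos(-.115),np.sin(-.115); print(y,[ [round(float(q)) for q in proj(m,(.591-s*y/1e3+c*x,-.1673+c*y/1e3+s*x,.044),True)] for x in (-.066,.076)])
E
```

```text
tcp [ 0.5648 -0.1581  0.2399] brushyaw -0.115 open 0.0003 F [-0.4 -1.2  0.3] 42.05
[182. 134.] [194. 256.] 10 1898 30.1 L0.146 org [ 0.5715 -0.2665] mid [ 0.5785 -0.2672] yaw -0.108
[369. 137.] [359. 259.] 9 1957 29.1 L0.145 org [ 0.5982 -0.068 ] mid [ 0.6048 -0.0688] yaw -0.112
[306. 139.] [305. 261.] 11 1177 16.0 L0.143 org [ 0.5944 -0.1347] mid [ 0.6    -0.1353] yaw -0.104
99 [[370, 141], [360, 259]]
33 [[308, 139], [306, 260]]
-33 [[245, 139], [250, 260]]
-99 [[185, 141], [196, 259]]
```

View pics/w14.png

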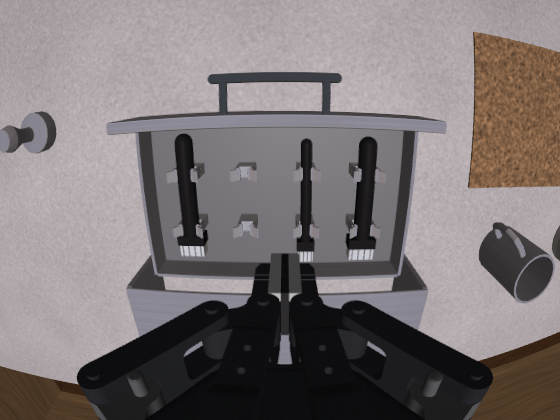

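All three brushes sit in their clips with heads to the back: pixels (182,134)–(194,256), (306,139)–(305,261) and (369,137)–(359,259), matching the predicted seats. Now I push the drawer shut by the bar.

Call:
{"name": "apply_moves", "arguments": {
  "plan": [
    [-2.8,0.1,0,0],
    [-2.8,0.1,0,0],
    [-2.8,0.1,0,0],
    [-2.8,0.1,0,0],
    [-2.8,0.1,0,0]
  ]
}}

```text
t: 42.55
tool_pos: [0.4237, -0.1536, 0.2399]
orientation: [[-0.993, 0.117, -0.0], [0.117, 0.993, -0.0], [0.0, -0.0, -1.0]]
force: [0.5, 0.4, 0.1]
opening: -0.0
finger_force: 0.0
```

Call:
{"name": "apply_moves", "arguments": {
  "plan": [
    [0,0,0,0],
    [0,0,0,0],
    [0,0,-3,0],
    [0,0,-4,0],
    [0,0,-4,0]
  ]
}}

```text
t: 43.05
tool_pos: [0.4269, -0.153, 0.1292]
orientation: [[-0.993, 0.115, 0.003], [0.115, 0.993, -0.001], [-0.003, -0.0, -1.0]]
force: [0.2, -0.4, -0.9]
opening: -0.0003
finger_force: 0.0
```

Call:
{"name": "apply_moves", "arguments": {
  "plan": [
    [0,0,-4,0],
    [0,0,-3,0],
    [0,0,-1,0],
    [0,0,0,0],
    [0,0,0,0]
  ]
}}

```text
t: 43.55
tool_pos: [0.4264, -0.1525, 0.051]
orientation: [[-0.993, 0.115, 0.002], [0.115, 0.993, -0.0], [-0.002, -0.0, -1.0]]
force: [-0.2, 0.8, 0.5]
opening: 0.0003
finger_force: 0.0
```

Call:
{"name": "apply_moves", "arguments": {
  "plan": [
    [0.5,0,0,0],
    [0.7,0,0,0],
    [0.8,-0.1,0,0],
    [1.2,-0.14,0,0],
    [1.5,-0.17,0,0]
  ]
}}

```text
t: 44.05
tool_pos: [0.4717, -0.1564, 0.0502]
orientation: [[-0.993, 0.115, -0.002], [0.115, 0.993, -0.0], [0.002, -0.0, -1.0]]
force: [-3.2, 1.0, 3.8]
opening: -0.0001
finger_force: 1.6
```

Call:
{"name": "apply_moves", "arguments": {
  "plan": [
    [1.5,-0.17,0,0],
    [1.5,-0.17,0,0],
    [1.5,-0.17,0,0],
    [1.5,-0.17,0,0],
    [1.5,-0.17,0,0]
  ]
}}

```text
t: 44.55
tool_pos: [0.5476, -0.165, 0.0502]
orientation: [[-0.993, 0.115, -0.001], [0.115, 0.993, -0.0], [0.001, -0.0, -1.0]]
force: [-2.8, -0.2, 2.7]
opening: -0.0002
finger_force: 1.6
```

Call:
{"name": "apply_moves", "arguments": {
  "plan": [
    [1.5,-0.17,0,0],
    [1.3,-0.15,0,0],
    [1,-0.12,0,0],
    [0.8,-0.1,0,0],
    [0.5,-0.06,0,0]
  ]
}}

```text
t: 45.05
tool_pos: [0.5987, -0.1708, 0.0501]
orientation: [[-0.993, 0.115, 0.0], [0.115, 0.993, 0.0], [-0.0, 0.0, -1.0]]
force: [-3.0, 0.7, 2.7]
opening: 0.0001
finger_force: 1.3
```

Call:
{"name": "apply_moves", "arguments": {
  "plan": [
    [0.5,-0.06,0,0],
    [0.3,-0.03,0,0],
    [0.3,-0.03,0,0],
    [0,0,0,0],
    [0,0,0,0]
  ]
}}

```text
t: 45.55
tool_pos: [0.6095, -0.172, 0.0502]
orientation: [[-0.993, 0.114, 0.001], [0.114, 0.993, -0.0], [-0.001, 0.0, -1.0]]
force: [0.4, -0.6, 0.0]
opening: 0.0001
finger_force: 0.0
```

Call:
{"name": "apply_moves", "arguments": {
  "plan": [
    [0.3,-0.03,0,0],
    [0.3,-0.03,0,0],
    [0.3,-0.03,0,0],
    [0,0,0,0],
    [0,0,0,0]
  ]
}}

```text
t: 46.05
tool_pos: [0.6155, -0.1727, 0.0497]
orientation: [[-0.993, 0.115, -0.006], [0.115, 0.993, 0.0], [0.006, -0.0, -1.0]]
force: [-8.6, 1.7, 6.6]
opening: 0.0
finger_force: 4.7
```

Call:
{"name": "apply_moves", "arguments": {
  "plan": [
    [0.3,-0.03,0,0],
    [0.3,-0.03,0,0],
    [0.3,-0.03,0,0],
    [0,0,0,0],
    [0,0,0,0]
  ]
}}

```text
t: 46.55
tool_pos: [0.6156, -0.1728, 0.0489]
orientation: [[-0.993, 0.115, -0.024], [0.115, 0.993, 0.001], [0.024, -0.001, -1.0]]
force: [-35.1, 5.0, 28.7]
opening: 0.0001
finger_force: 17.7
```

Hard stop at x = 0.6155, so the drawer is shut. I'll back off and verify.

Call:
{"name": "apply_moves", "arguments": {
  "plan": [
    [-1.0,0.1,0,0],
    [-1,0.1,0,0],
    [-1,0.1,0,0],
    [-1,0.1,0,0],
    [-1,0.1,0,0]
  ]
}}

```text
t: 47.05
tool_pos: [0.5766, -0.1687, 0.0502]
orientation: [[-0.993, 0.114, 0.001], [0.114, 0.993, -0.0], [-0.001, 0.0, -1.0]]
force: [-0.1, -0.8, 0.1]
opening: -0.0
finger_force: 0.0
```

Call:
{"name": "apply_moves", "arguments": {
  "plan": [
    [-1,0,3,0],
    [-1,0,3,0],
    [-1,0,4,0],
    [0,0,4,0],
    [0,0,4,0]
  ]
}}

```text
t: 47.55
tool_pos: [0.5463, -0.1688, 0.2317]
orientation: [[-0.993, 0.115, 0.0], [0.115, 0.993, -0.0], [-0.0, -0.0, -1.0]]
force: [0.9, -0.6, -1.0]
opening: -0.0001
finger_force: 0.0
```

Call:
{"name": "apply_moves", "arguments": {
  "plan": [
    [0,0,0,0],
    [0,0,0,0],
    [0,0,0,0],
    [0,0,0,0],
    [0,0,0,0]
  ]
}}

```text
t: 48.05
tool_pos: [0.5464, -0.1686, 0.2289]
orientation: [[-0.993, 0.114, -0.002], [0.114, 0.993, 0.001], [0.002, 0.0, -1.0]]
force: [-0.0, 0.5, 0.5]
opening: 0.0003
finger_force: 0.0
```

```bash
python3 - <<'E'
from h import *
im,m=snap("scene",'s15.png');s=monitor.sense();print(s["t"],s["tool_pos"],s["force"].round(1))
im,m=snap("wrist",'w15.png'); g=cv2.cvtColor(im,cv2.COLOR_BGR2GRAY)
for bx in (.575,.590,.605,.617,.625,.631,.637,.645): # grey along drawer axis at bar height: bar dark where drawer stands
    row=[]
    for dy in (-.04,0.04):
        u,v=proj(m,(bx+dy*.115,-.172+dy,.065),True); row.append(int(g[int(round(v)),int(round(u))]) if 0<=u<560 and 0<=v<420 else -1)
    print(bx,row)
E
```

```text
48.1 [ 0.54653882 -0.16858957  0.22910553] [-0.1  0.3  0.4]
0.575 [150, 143]
0.59 [146, 144]
0.605 [141, 139]
0.617 [139, 138]
0.625 [145, 140]
0.631 [47, 47]
0.637 [47, 49]
0.645 [50, 51]
```

```bash
python3 -c "
from rig import workorder
print(workorder.hand_in())"
```

```text
the job is handed in; nothing more can be done
None
```

I snapped the three brushes on the mat (one slim, two stout) into clips of their own size, heads to the back, then pushed the drawer to its stop and handed the job in; no verdict came back.

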